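# Load a tube block into its carrier and dock the carrier on the sloping reader bay

## Task

Set the short tube block down into the empty carrier tray where the tray stands on the bench, right down on the tray's floor, and let go of it. Then pick the loaded tray up as one unit and lay it on the sloping ramp of the reader, tongue end downhill, and slide it down so that its tongue goes under the clip and fully home against the stop; leave it lying flat on the ramp and let go. Do not disturb the long tube block, the orange bench rack or the jar.

Things in the scene. Friction and masses are not known exactly. Their poses are not given: they have to be found in the camera images.
- tube_block: short tube block: flat-topped bare aluminium block with drilled wells on top (a row of 4 wide and a row of 6 narrow dark round holes), 104 long (its x) x 42 wide (its y) x 60 mm high; about 0.25 kg; loose, upright on the bench. Origin: centre of the underside, z up. Either end may go to the tray's tongue end.
- carrier: carrier: loose open grey plastic tray flat on the bench, outside 118 long (its x) x 56 wide (y) x 34 mm high, about 0.15 kg; floor 5 mm, walls 4 mm thick: pocket 110 x 48 mm, 29 deep; the block in it stands 31 mm above the walls. At the +x end a flat tongue, 36 wide, 5 thick, sticks out 18 mm at floor level. Origin: centre of the 118 mm tray's underside, z up, x towards the tongue.
- tongue_tip (a point): middle of the tongue's end edge, on its underside: 77 mm from the carrier's origin along the carrier's x. Axes as the carrier's.
- ramp: ramp fixed on the dock: bare aluminium bar 44 mm wide (narrower than the tray, so fingers can hang down beside it), sloping 30 degrees. x points downhill along its top face, z out of that face. Origin: on the top face, 100 mm above the bench; face from x = -75 to +77 mm. The carrier's frame equals this one when home. The tray does not slide by itself.
- dock: reader: fixed, white plastic base plate 15 mm thick and 130 mm wide carrying ramp, column and overhanging head. Origin on the bench 100 mm below the ramp's origin; x horizontal, downhill. Base plate x from -180 to 110 mm; column x from -173 to -137 mm, 60 mm wide.
- long_block: bystander: similar aluminium tube block but 150 mm long x 42 x 60 mm high; too long for the tray. Origin: centre of underside, x along its length.
- bench_rack: bystander: orange bench rack 200 x 85 x 45 mm. Origin: centre of underside, x along its length.
- reagent_jar: bystander: small amber jar, diameter 32, 55 mm high. Origin: centre of underside.
- stop (a point): foot of the ramp's stop, at x = 77 mm on the ramp's middle line and top face; ramp axes. The clip bridges the ramp from 13 mm uphill to 10 mm downhill of this point: underside 11 mm above the top face, top 16 mm, opening 44 mm wide between cheeks, 60 mm wide outside.
- head (a point): middle of the underside of the fixed reader head's downhill edge, 215 mm above the bench, 32 mm uphill of the ramp's origin; dock axes. The head is 90 mm wide, 50 mm high, and runs 146 mm uphill from here, over the ramp: a vertical hand on the tray's middle can run into it; a hand square to the ramp stays clear.
Mind the look-alikes: they are no part of the job. Leave any yellow look-alike of the carrier alone.

How it is judged:
By the outcome, as a careful person would: the job done as asked, in the order asked, and still so for the second after the job is handed in, with the robot touching nothing.
It also fails if it takes over 61 s, if anything falls off the work surface, if the arm or the gripper's body presses on something with over 40 N, if the wrist force passes 120 N, or if a joint passes its speed limit or range.

## Robot

A 6-joint arm with a two-finger parallel gripper is mounted at the origin on the work surface. World frame = base frame: x ahead of the robot, y to its left, z up, the work surface at z = 0. Lengths are in mm, angles in rad, forces in N, time in s.
With the tool pointing down it reaches from about 350 to 775 mm from the base axis. Payload 7.3 kg.
Tool frame: the origin (TCP) lies between the finger pads; the fingertips stand 14 mm ahead of it and the grasp point (between the pads) lies 5 mm behind it; y points along the fingers, z is the direction in which the jaws open and shut, and the axes are right-handed (so a half turn about y gives the same grasp; the last joint's range is limited). The gripper opens to 92 mm and grips with 3 to 60 N. Pads are 19 mm wide; open, the fingers measure 130 mm over their backs; the gripper's body (75 mm by 190 mm) begins 47 mm behind the grasp point.
Start: joints at [0.975, 0.342, 1.524, -0, 1.275, -0.146], TCP at [228.252, 472.808, 215.741] pointing down, gripper open.
Joint ranges: [-2.53, 2.53], [-0.77, 2.02], [0.04, 2.7], [-1, 4.14], [0.28, 2.66], [-3.11, 3.11]. Speed limits (rad/s): [2.57, 2.57, 3.14, 3.14, 3.14, 3.14].

## Interface

Orientations are given as [roll, pitch, yaw] about the fixed x, y, z axes, in that order (R = Rz(yaw) Ry(pitch) Rx(roll)).
In Python, from plant import bot, vision, order gives the robot as it stands.
- The arm moves only by the tool apply_moves, never from a script. Its argument "rows" is a list of rows, each a list of 3 entries, a list of its own where there are three numbers: the shift along the tool's x, y, z in cm, then the turn about the tool's y in rad, then the finger opening in cm, from 0 to 9.18. A call has 1 to 5 rows; each row is the pose to reach, as a shift and turn from the pose measured when the call began, along the tool's axes at that moment; what a row does not reach only later rows make up. A row lasts 1/8 s, in which the tool goes at most 62.5 mm and 10.7 degrees, less where a joint would pass 70% of its speed; a pose out of reach is approached as far as the arm can. A call with a gripper value outside its range is refused whole. The fingers move at their own pace and stop on an object; the grip force is fixed at half the most. Time passes only in rows, so rows that repeat a pose let the fingers close. It gives the time, the measured TCP pose, the force and the opening at its end, in the units of the state.
- bot.get_obs(): the state, without advancing time (a new reading comes with each control period).
- vision.capture(name): name is "scene" or "top" or "wrist"; returns the picture (400x640x3 uint8, red, green, blue); there is no depth.
- vision.camera_info(name): a dict with "mtx" (3x3 intrinsics, pixels), "distortion" ([k1, k2, p1, p2, k3] as OpenCV has them; the pictures are not rectified), "rvec" (rotation vector, rad) and "tvec" (3), from world to camera coordinates, as OpenCV has them. Camera axes: x right, y down, z forward; pixel columns grow to the right and rows downward; lengths in mm; the calibration is good to about 2 mm. A picture is of the moment at which its call begins: read the wrist's pose just before it. camera_info takes no time and is no camera call; for the wrist camera it gives the pose at the moment of the call.
- order.close_job(): hands the job in, once; it reports no verdict.
The state is a dict: "time": time; "joint_positions": joint angles; "dq": joint speeds; "tau": joint torques, N m; "tool_pos": TCP position; "tcp_rot": TCP orientation; "contact_force": force on the tool from outside, world axes, zero at the start; "moment": the same for the moment, N m; "grip_width": finger opening in mm.
Only numpy, scipy, OpenCV 4.12 (cv2) and the standard library are available. Lean on these libraries where they do the work, as an engineer would, in place of code of your own. Each camera call takes 0.05 s, during which the arm holds its last target.

## Working session

There is one attempt and no reset: what is moved stays moved. The work goes in short steps, Python scripts to look and compute and a tool call to move; the robot and the scene stay as the last step left them, time stands still between calls to the robot, and variables do not carry over. Pictures are saved under pics/ and viewed, and the job is handed in when it is done.

Besides the shell and the picture viewer there is one more tool, called after "Call:" in YAML: its name, and indented under it one key for each argument. apply_moves: Moves the arm, as the interface text tells. Its arguments: {"type":"object","properties":{"rows":{"type":"array","items":{"type":"array"}}},"required":["rows"]}

```bash
ls; mkdir -p pics; python3 - <<'E'
from plant import bot, vision, order
import cv2
print(bot.get_obs())
for n in ("scene","top","wrist"):
    im=vision.capture(n); cv2.imwrite(f"pics/{n}0.png",im[:,:,::-1]); print(n,vision.camera_info(n))
E
```

```text
pics
{'time': 0.0, 'joint_positions': array([ 9.75049632e-01,  3.42736838e-01,  1.52503279e+00, -4.05118727e-05,
        1.27540393e+00, -1.45978049e-01]), 'dq': array([ 0.00063084, -0.00116224,  0.00077624,  0.00204922,  0.00017696,
        0.0010114 ]), 'tau': array([-2.13165200e-03, -4.31234336e+01, -2.44225037e+01,  7.16795702e-02,
        5.58782613e-02, -1.29927507e-04]), 'tool_pos': array([227.98163999, 472.43216279, 215.03215409]), 'tcp_rot': array([-1.57236606e+00,  1.91632450e-04, -4.49756972e-01]), 'contact_force': array([ 0.73627097,  0.12325761, -0.21620769]), 'moment': array([ 0.02902558, -0.01669632, -0.03510953]), 'grip_width': 91.78632172133028}
scene {'mtx': array([[448.4590237 ,   0.        , 323.4406246 ],
       [  0.        , 448.4590237 , 192.12334534],
       [  0.        ,   0.        ,   1.        ]]), 'distortion': array([-0.0111916,  0.       ,  0.       ,  0.       ,  0.       ]), 'rvec': array([ 1.9611322 ,  1.77901519, -0.53474842]), 'tvec': array([-192.31423215, -372.82176787, 1719.0203139 ])}
top {'mtx': array([[381.23925992,   0.        , 320.1767453 ],
       [  0.        , 381.23925992, 198.57314268],
       [  0.        ,   0.        ,   1.        ]]), 'distortion': array([-0.02020985,  0.        ,  0.        ,  0.        ,  0.        ]), 'rvec': array([ 2.13341779, -2.11435759,  0.2182919 ]), 'tvec': array([134.81699756, 589.9652818 , 909.66122613])}
wrist {'mtx': array([[310.93060741,   0.        , 320.76722278],
       [  0.        , 310.93060741, 199.3008793 ],
       [  0.        ,   0.        ,   1.        ]]), 'distortion': array([0.0064653, 0.       , 0.       , 0.       , 0.       ]), 'rvec': array([-2.45923375, -1.54299767, -0.20886914]), 'tvec': array([-523.39442842,  -33.46842401,  391.19288356])}
```

View pics/scene0.png

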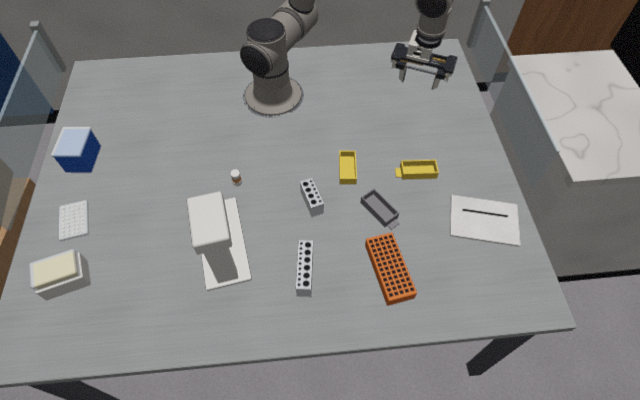

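View pics/top0.png

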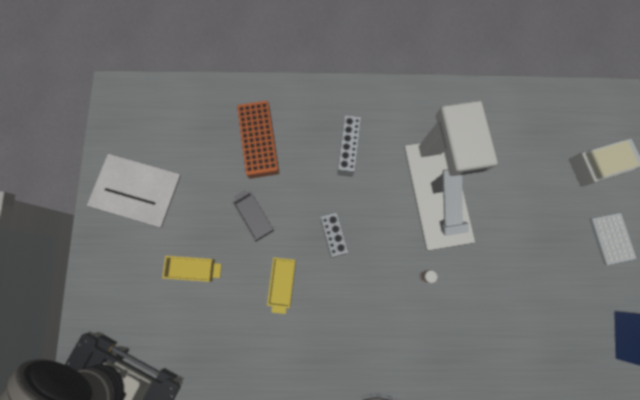

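View pics/wrist0.png

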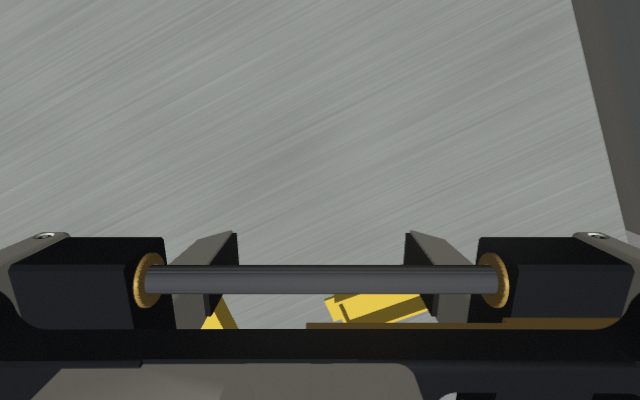

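Tube-block candidates (top view): short block with 4+6 wells at (334,234); long block at (349,145). Tray candidates: grey tray at (254,216); yellow look-alikes at (191,269) and (281,284). By the description I choose (334,234) and grey (254,216). I'll check both in close crops next.

```bash
python3 - <<'E'
import cv2,numpy as np
t=cv2.imread("pics/top0.png"); s=cv2.imread("pics/scene0.png")
a=cv2.resize(t[180:270,210:370],None,fx=5,fy=5,interpolation=cv2.INTER_CUBIC); cv2.imwrite("pics/c1.png",a)
b=cv2.resize(s[155:240,290:450],None,fx=5,fy=5,interpolation=cv2.INTER_CUBIC); cv2.imwrite("pics/c2.png",b)
c=cv2.resize(t[90:260,390:510],None,fx=3.5,fy=3.5,interpolation=cv2.INTER_CUBIC); cv2.imwrite("pics/c3.png",c)
d=cv2.resize(s[175:300,180:260],None,fx=4.5,fy=4.5,interpolation=cv2.INTER_CUBIC); cv2.imwrite("pics/c4.png",d)
E
```

```text
(no output)
```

View pics/c1.png

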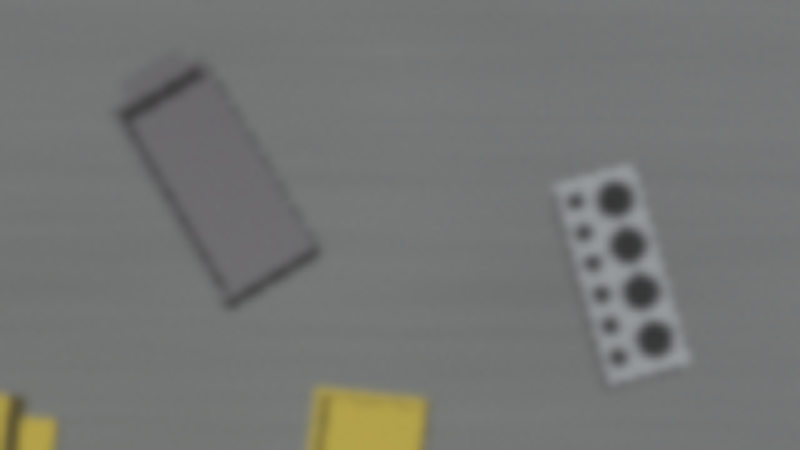

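View pics/c2.png

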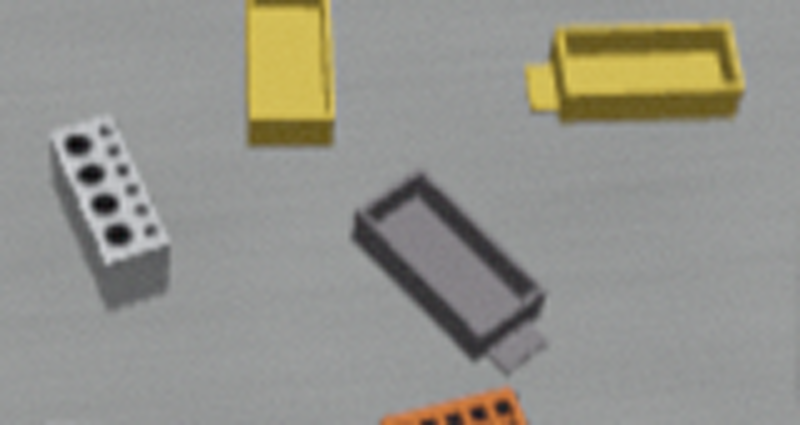

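View pics/c3.png

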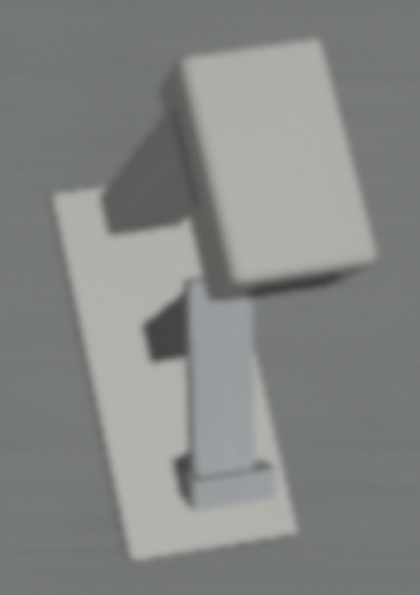

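View pics/c4.png

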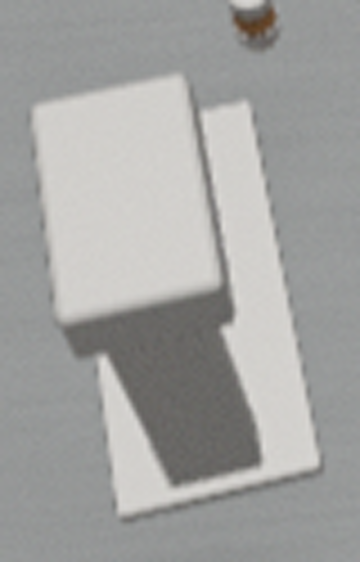

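The crops confirm both choices. In the top crop the short block has 4 wide and 6 narrow wells, with its centre near (334,234). The grey tray's tongue points up-left, around (242,195). Next I'll turn these into coarse poses.

```bash
cat > h.py <<'E'
import cv2,numpy as np
from scipy.spatial.transform import Rotation as Ro
def ray(ci,px):
    px=np.array(px,float).reshape(-1,1,2)
    u=cv2.undistortPoints(px,ci["mtx"],ci["distortion"]).reshape(-1,2)
    R=cv2.Rodrigues(ci["rvec"])[0]; c=-R.T@ci["tvec"]
    d=np.c_[u,np.ones(len(u))]@R
    return c,d
def on(ci,px,z):
    c,d=ray(ci,px); return c+d*((z-c[2])/d[:,2])[:,None]
def proj(ci,P):
    return cv2.projectPoints(np.array(P,float).reshape(-1,1,3),ci["rvec"],ci["tvec"],ci["mtx"],ci["distortion"])[0].reshape(-1,2)
E
python3 - <<'E'
from h import *
from plant import bot,vision
np.set_printoptions(precision=1,suppress=True)
T=vision.camera_info("top")
print("cam",ray(T,[[1,1]])[0])
S=vision.camera_info("scene"); W=vision.camera_info("wrist"); print("scam",ray(S,[[1,1]])[0],"wcam",ray(W,[[1,1]])[0],bot.get_obs()["tool_pos"])
print("wrist axes cols cam in world\n",cv2.Rodrigues(W["rvec"])[0])
print("tool R\n",Ro.from_euler("xyz",bot.get_obs()["tcp_rot"]).as_matrix())
c1=lambda P:np.array(P)/5+[210,180]
c2=lambda P:np.array(P)/5+[290,155]
c3=lambda P:np.array(P)/3.5+[390,90]
b=on(T,c1([(555,185),(632,165),(690,362),(608,383)]),60);print(b,b.mean(0))
b2=on(S,c2([(50,135),(108,115),(170,240),(107,265)]),60);print(b2,b2.mean(0))
d=on(T,c3([(55,195),(130,558),(297,532)]),15);print("dock",d,np.linalg.norm(d[0]-d[1]),np.linalg.norm(d[1]-d[2]))
t=on(T,c1([(118,110),(205,63),(320,250),(230,308)]),34);print("tray",t,t.mean(0))
t=on(S,c2([(353,215),(420,172),(545,293),(475,345)]),34);print("tray scene",t,t.mean(0))
t=on(S,c2([(510,372),(548,343)]),5);print("tongue scene",t,t.mean(0))
E
```

```text
cam [ 401.9  149.3 1004.9]
scam [1280.2   57.  1220.1] wcam [162.6 503.5 385. ] [228.1 472.6 215.2]
wrist axes cols cam in world
 [[ 0.4  0.9 -0. ]
 [ 0.9 -0.4  0.3]
 [ 0.2 -0.1 -1. ]]
tool R
 [[ 0.9 -0.   0.4]
 [-0.4 -0.   0.9]
 [-0.  -1.  -0. ]]
[[541.1 137.7  60. ]
 [551.6  99.1  60. ]
 [453.8  70.6  60. ]
 [443.2 111.   60. ]] [497.4 104.6  60. ]
[[459.8  72.5  60. ]
 [447.8 110.3  60. ]
 [545.4 140.2  60. ]
 [559.7 100.2  60. ]] [503.2 105.8  60. ]
dock [[ 746.5  -92.8   15. ]
 [ 465.4 -138.6   15. ]
 [ 485.5 -264.9   15. ]] 284.78896948710354 127.85782959662158
tray [[581.9 363.8  34. ]
 [607.2 319.9  34. ]
 [510.3 257.1  34. ]
 [480.3 301.8  34. ]] [544.9 310.6  34. ]
tray scene [[521.3 259.1  34. ]
 [492.7 306.6  34. ]
 [589.6 369.1  34. ]
 [622.  319.4  34. ]] [556.4 313.6  34. ]
tongue scene [[627.  344.1   5. ]
 [608.9 371.5   5. ]] [617.9 357.8   5. ]
```

```bash
cat >> h.py <<'E'
def plan(o,p,yaw):
    """shift (cm) in tool axes and turn about tool y to reach tcp p, tool-x heading yaw (deg)"""
    R=Ro.from_euler("xyz",o["tcp_rot"]).as_matrix()
    d=R.T@(np.array(p,float)-o["tool_pos"])/10
    y0=np.degrees(np.arctan2(R[1,0],R[0,0]))
    t=(yaw-y0+180)%360-180
    print("t",round(o["time"],2),"pos",o["tool_pos"].round(1),"yaw",round(y0,2),"F",o["contact_force"].round(1),"w",round(o["grip_width"],1))
    print("shift cm",d.round(2),"turn",round(-np.radians(t),3),"(deg yaw",round(t,1),")")
E
python3 - <<'E'
from h import *
from plant import bot
plan(bot.get_obs(),[500,105.5,215],-164.7)
E
```

```text
t 0.15 pos [228.1 472.6 215.2] yaw -25.77 F [-0.6  0.8 -0.7] w 92.1
shift cm [ 4.045e+01  4.000e-02 -2.123e+01] turn 2.425 (deg yaw -138.9 )
```

Call:
apply_moves:
  rows:
    - [[20,0,-10.5],0.9,9.18]
    - [[30,0,-16],0.9,9.18]
    - [[40.4,0,-21.2],0.9,9.18]
    - [[40.4,0,-21.2],0.9,9.18]
    - [[40.4,0,-21.2],0.9,9.18]

```text
time: 0.78
tool_pos: [414.8, 219.7, 215.4]
tcp_rot: [-1.572, -0.001, -1.355]
contact_force: [0.2, 1.0, 0.3]
grip_width: 91.7
```

```bash
python3 - <<'E'
from h import *
from plant import bot
print(bot.get_obs()["joint_positions"])
plan(bot.get_obs(),[500,105.5,215],-164.7)
E
```

```text
[ 3.24043555e-01  2.40994690e-01  1.66838814e+00 -6.27922960e-04
  1.23300806e+00  1.08508246e-01]
t 0.78 pos [414.8 219.7 215.4] yaw -77.64 F [0.2 1.  0.3] w 91.7
shift cm [12.98  0.05  5.88] turn 1.52 (deg yaw -87.1 )
```

Call:
apply_moves:
  rows:
    - [[5,0,2.5],0.18,9.18]
    - [[10,0,4.5],0.36,9.18]
    - [[13,0,5.9],0.54,9.18]
    - [[13,0,5.9],0.72,9.18]
    - [[13,0,5.9],0.9,9.18]

```text
time: 1.4
tool_pos: [500.3, 104.7, 215.0]
tcp_rot: [-1.572, -0.002, -2.262]
contact_force: [-0.7, -0.5, -0.2]
grip_width: 92.1
```

Call:
apply_moves:
  rows:
    - [[0,0,0],0.18,9.18]
    - [[0,0,0],0.36,9.18]
    - [[0,0,0],0.54,9.18]
    - [[0,0,0],0.62,9.18]
    - [[0,0,0],0.62,9.18]

```text
time: 2.02
tool_pos: [500.1, 104.7, 214.8]
tcp_rot: [-1.571, -0.002, -2.882]
contact_force: [-0.1, 0.1, 0.5]
grip_width: 92.0
```

```bash
python3 - <<'E'
from h import *
from plant import bot,vision
im=vision.capture("wrist"); cv2.imwrite("pics/w1.png",im[:,:,::-1])
plan(bot.get_obs(),[500,105.5,215],-164.7)
np.save("w1.npy",vision.camera_info("wrist"),allow_pickle=True)
E
```

```text
t 2.08 pos [500.1 104.7 214.8] yaw -165.04 F [ 1.  -0.7  0.4] w 92.1
shift cm [-0.01 -0.02 -0.08] turn -0.006 (deg yaw 0.3 )
```

View pics/w1.png

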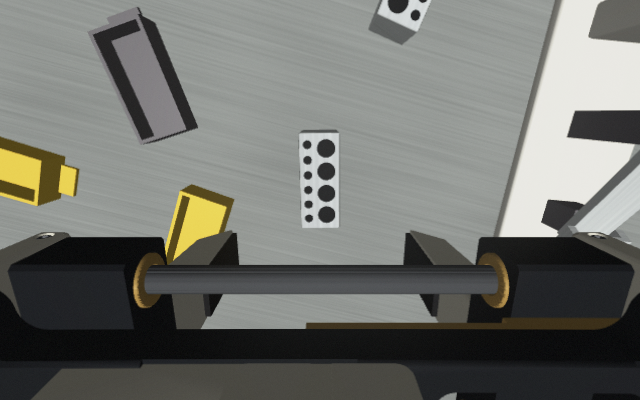

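The wrist view shows the short block at about (320,180), square to the jaws, and the grey tray at (145,75) with its tongue at upper left (122,18).

```bash
python3 - <<'E'
from h import *
np.set_printoptions(precision=1,suppress=True)
W=np.load("w1.npy",allow_pickle=True).item()
im=cv2.imread("pics/w1.png")
g=cv2.cvtColor(im,cv2.COLOR_BGR2GRAY)
cv2.imwrite("pics/w1b.png",cv2.resize(im[115:240,280:360],None,fx=4.5,fy=4.5,interpolation=cv2.INTER_CUBIC))
cv2.imwrite("pics/w1t.png",cv2.resize(im[0:150,80:210],None,fx=4,fy=4,interpolation=cv2.INTER_CUBIC))
print(g[180,290:350]); print(g[120:140,320]);print(g[220:235,318]); 
E
```

```text
[148 148 147 147 148 148 148 149 149 150 193 205 204 203 206 213 213 209
 206 207 206 206 208 212 211 207 204 204 207 211 213 212 209 184 171 150
 142 142 195 211 215 215 210 206 206 206 208 210 192 138 136 147 149 149
 148 150 149 147 148 147]
[148 146 146 148 153 152 151 150 149 126  85  79 108 195 213 211 212 212
 212 212]
[205 205 205 205 207 205 205 195 153 146 151 153 154 154 151]
```

View pics/w1b.png

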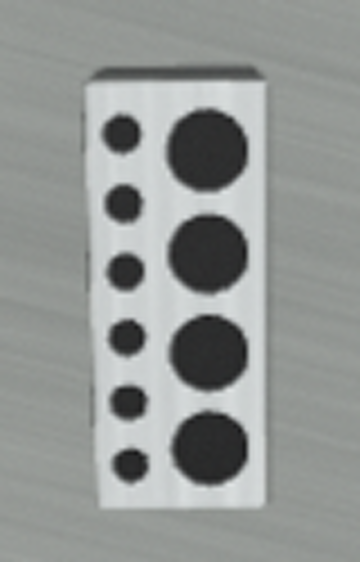

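View pics/w1t.png

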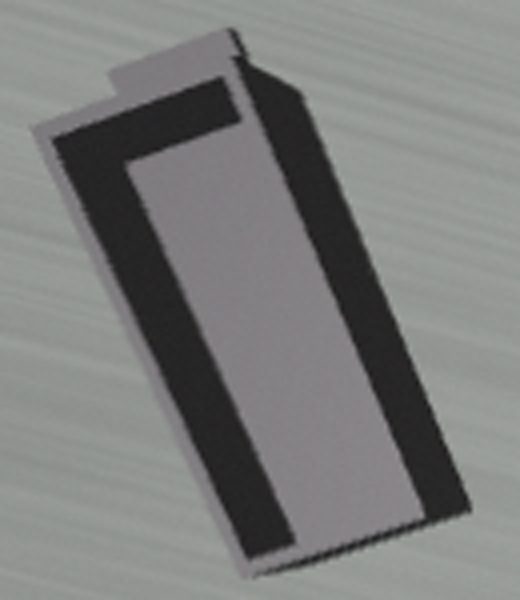

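```bash
cat >> h.py <<'E'
def rect(P):
    P=np.array(P)[:,:2]; c=P.mean(0)
    # order: A B C D ; long axis = mid(CD)->mid(AB)
    v=(P[0]+P[1]-P[2]-P[3])/2; w=(P[0]+P[3]-P[1]-P[2])/2
    print("centre",c.round(1),"L",np.linalg.norm(v).round(1),"ang",np.degrees(np.arctan2(v[1],v[0])).round(2),"W",np.linalg.norm(w).round(1),"ang",np.degrees(np.arctan2(w[1],w[0])).round(2))
    return c
E
python3 - <<'E'
from h import *
W=np.load("w1.npy",allow_pickle=True).item()
rect(on(W,np.array([(87,80),(265,80),(265,508),(100,508)])/4.5+[280-.4,115-.4],60))
rect(on(W,np.array([(32,128),(237,57),(425,518),(247,578)])/4+[80-.4,0-.4],34))
E
```

```text
centre [499.9 105.4] L 103.6 ang 15.71 W 40.6 ang 104.91
centre [549.1 315. ] L 117.6 ang 32.15 W 55.2 ang 122.06
```

```bash
python3 - <<'E'
from h import *
from plant import bot
plan(bot.get_obs(),[500,105.4,48.5],-164.6)
E
```

```text
t 2.08 pos [500.1 104.7 214.8] yaw -165.04 F [ 1.  -0.7  0.4] w 92.1
shift cm [-0.04 16.63 -0.08] turn -0.008 (deg yaw 0.4 )
```

Call:
apply_moves:
  rows:
    - [[0,6,-0.08],-0.008,9.18]
    - [[0,12,-0.08],-0.008,9.18]
    - [[0,15.5,-0.08],-0.008,9.18]
    - [[0,16.6,-0.08],-0.008,9.18]
    - [[0,16.6,-0.08],-0.008,9.18]

```text
time: 2.7
tool_pos: [499.8, 105.4, 49.0]
tcp_rot: [-1.571, -0.002, -2.872]
contact_force: [-0.6, -0.1, 0.5]
grip_width: 92.0
```

Call:
apply_moves:
  rows:
    - [[0,0,0],0,5]
    - [[0,0,0],0,4]
    - [[0,0,0],0,3]
    - [[0,0,0],0,3]
    - [[0,0,0],0,3]

```text
time: 3.32
tool_pos: [499.9, 105.4, 49.1]
tcp_rot: [-1.571, -0.002, -2.872]
contact_force: [-0.3, 0.4, -0.1]
grip_width: 46.2
```

Call:
apply_moves:
  rows:
    - [[0,0,0],0,2]
    - [[0,0,0],0,2]
    - [[0,0,0],0,2]

```text
time: 3.7
tool_pos: [500.1, 105.4, 49.3]
tcp_rot: [-1.57, -0.002, -2.872]
contact_force: [0.0, 0.7, 3.2]
grip_width: 21.1
```

Call:
apply_moves:
  rows:
    - [[0,-3,0],0,2]
    - [[0,-7,0],0,2]
    - [[0,-7,0],0,2]

```text
time: 4.08
tool_pos: [502.0, 105.5, 121.9]
tcp_rot: [-1.569, 0.004, -2.872]
contact_force: [0.2, -0.2, -0.4]
grip_width: 19.7
```

```bash
python3 - <<'E'
from h import *
from plant import bot,vision
plan(bot.get_obs(),[549.1,315,120],-147.9)
im=vision.capture("wrist"); cv2.imwrite("pics/w2.png",im[:,:,::-1])
E
```

```text
t 4.08 pos [502.  105.5 121.9] yaw -164.54 F [ 0.2 -0.2 -0.4] w 19.7
shift cm [-10.12   0.19 -18.94] turn -0.29 (deg yaw 16.6 )
```

View pics/w2.png

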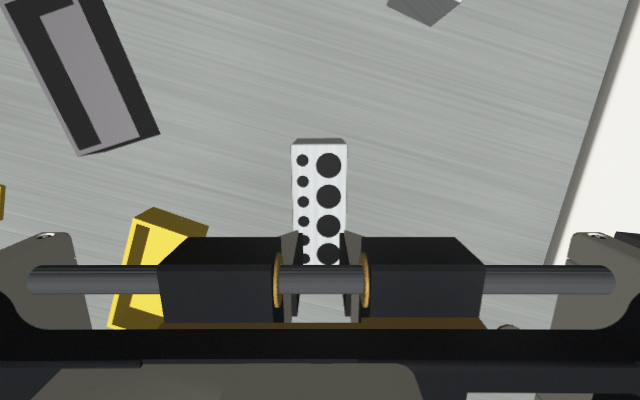

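The grip failed: the width is 19.7 mm, less than the 42 mm block, and the block still looks to be on the bench at (320,200). I'll measure where it is before trying again.

```bash
python3 - <<'E'
from h import *
from plant import bot,vision
np.set_printoptions(precision=1,suppress=True)
W=vision.camera_info("wrist"); o=bot.get_obs()
R=Ro.from_euler("xyz",o["tcp_rot"]).as_matrix()
for z in (60,130): print(z,on(W,[(291,144),(347,144)],z))
p=o["tool_pos"]
print("TCP px",proj(W,[p,p+R@[0,14,0],p+R@[0,14,10],p+R@[0,14,-10],p+R@[0,14,21],p+R@[0,14,-21]]))
im=cv2.imread("pics/w2.png")
cv2.imwrite("pics/w2c.png",cv2.resize(im[130:330,240:400],None,fx=3,fy=3,interpolation=cv2.INTER_CUBIC))
s=vision.capture("scene"); cv2.imwrite("pics/s2.png",cv2.resize(s[130:260,270:420,::-1],None,fx=4,fy=4,interpolation=cv2.INTER_CUBIC))
E
```

```text
60 [[542.8 139.   60. ]
 [553.7  99.5  60. ]]
130 [[550.9 134.4 130. ]
 [558.5 107.  130. ]]
TCP px [[319.9 238.9]
 [320.  230.2]
 [335.8 230.2]
 [304.1 230.2]
 [353.3 230.2]
 [286.7 230.3]]
```

View pics/w2c.png

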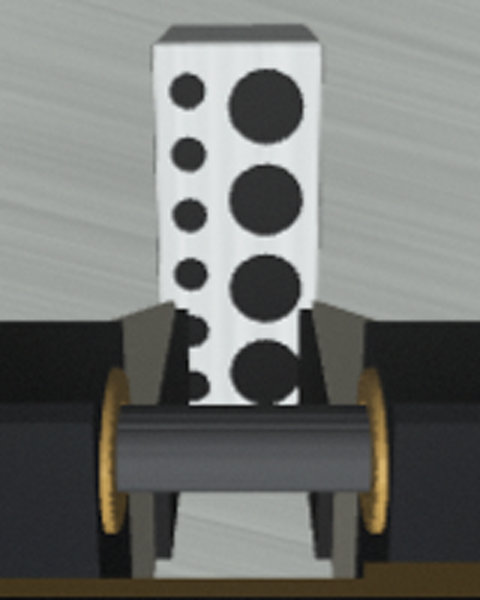

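View pics/s2.png

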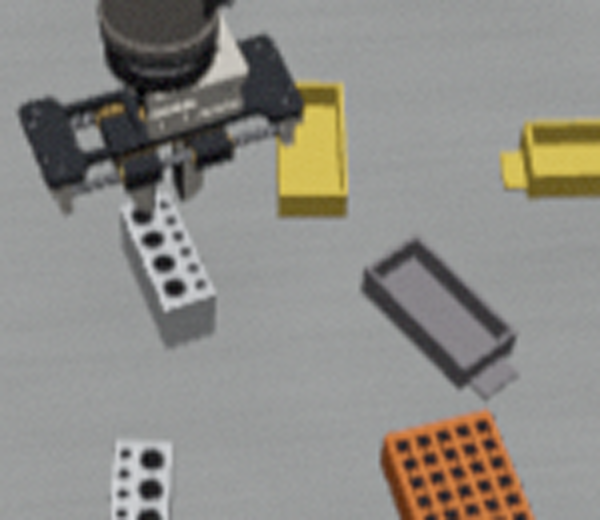

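```bash
python3 - <<'E'
from h import *
from plant import bot,vision
np.set_printoptions(precision=1,suppress=True)
W=vision.camera_info("wrist"); o=bot.get_obs()
R=Ro.from_euler("xyz",o["tcp_rot"]).as_matrix();p=o["tool_pos"]
for x in(-9.5,9.5):
  for y in (14,0,-10,-20,-30): print(x,y,proj(W,[p+R@[x,y,10],p+R@[x,y,-10]]).ravel())
S=vision.camera_info("scene")
for y in (14,0,-10,-20): print(y,(proj(S,[p+R@[-9.5,y,10],p+R@[-9.5,y,-10]])-[270,130])*4)
print(bot.get_obs()["grip_width"])
E
```

```text
-9.5 14 [336.  215.9 303.9 215.9]
-9.5 0 [337.2 223.6 302.6 223.7]
-9.5 -10 [338.1 229.9 301.6 229.9]
-9.5 -20 [339.1 236.9 300.5 237. ]
-9.5 -30 [340.3 244.9 299.2 244.9]
9.5 14 [335.6 244.1 304.3 244.2]
9.5 0 [336.7 253.7 303.1 253.7]
9.5 -10 [337.6 261.5 302.2 261.5]
9.5 -20 [338.6 270.1 301.1 270.1]
9.5 -30 [339.7 279.8 299.9 279.8]
14 [[156.8 226.9]
 [181.6 219.2]]
0 [[156.4 216.3]
 [181.4 208.5]]
-10 [[156.2 208.6]
 [181.4 200.8]]
-20 [[155.9 200.9]
 [181.3 193. ]]
20.08592412632599
```

```bash
python3 - <<'E'
from h import *
from plant import bot,vision
np.set_printoptions(precision=1,suppress=True)
s=vision.capture("scene"); o=bot.get_obs()
R=Ro.from_euler("xyz",o["tcp_rot"]).as_matrix();p=o["tool_pos"]
S=vision.camera_info("scene")
im=cv2.resize(s[150:200,275:350,::-1],None,fx=10,fy=10,interpolation=cv2.INTER_CUBIC)
for y,c in((14,(0,0,255)),(0,(0,255,0)),(-14,(255,0,0))):
  for zz in(10,-10):
    q=(proj(S,[p+R@[-9.5,y,zz]])[0]+.5-[275,150])*10; cv2.circle(im,tuple(int(v) for v in q),4,c,-1)
cv2.imwrite("pics/s3.png",im)
E
```

```text
(no output)
```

View pics/s3.png

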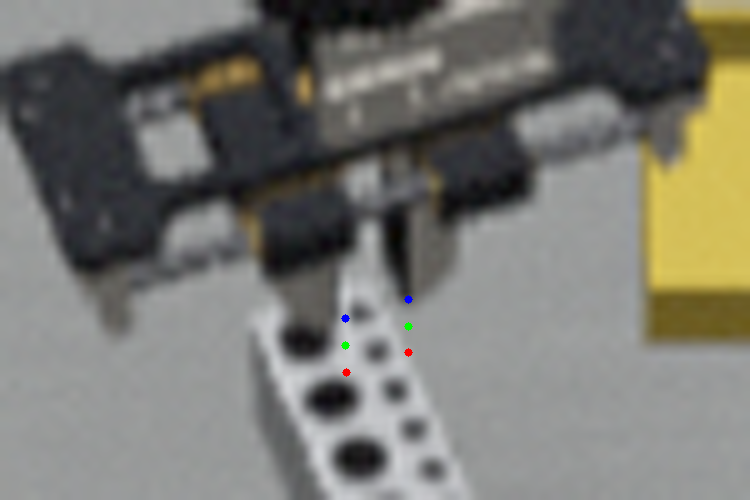

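Both views put the real fingertips about 14 mm behind the reported TCP, not 14 mm ahead, so the fingers closed just above the block. I'll regrip with the TCP about 27 mm lower.

Call:
apply_moves:
  rows:
    - [[0,0,0],0,9.18]
    - [[0.1,2,0],0,9.18]
    - [[0.2,2,0],0,9.18]
    - [[0.3,2,0],0,9.18]
    - [[0.3,2,0],0,9.18]

```text
time: 4.85
tool_pos: [496.8, 104.5, 98.8]
tcp_rot: [-1.571, -0.003, -2.872]
contact_force: [-0.6, 0.5, -1.1]
grip_width: 65.3
```

```bash
python3 - <<'E'
from h import *
from plant import bot
plan(bot.get_obs(),[499.2,105.5,23],-164.6)
E
```

```text
t 4.85 pos [496.8 104.5  98.8] yaw -164.54 F [-0.6  0.5 -1.1] w 65.3
shift cm [-0.28  7.58 -0.03] turn 0.001 (deg yaw -0.1 )
```

Call:
apply_moves:
  rows:
    - [[-0.28,0,0],0,9.18]
    - [[-0.28,0.5,0],0,9.18]
    - [[-0.28,3,0],0,9.18]
    - [[-0.28,6.5,0],0,9.18]
    - [[-0.28,7.6,0],0,9.18]

```text
time: 5.48
tool_pos: [497.9, 105.1, 21.1]
tcp_rot: [-1.571, -0.006, -2.872]
contact_force: [-0.6, -0.9, 0.7]
grip_width: 91.6
```

Call:
apply_moves:
  rows:
    - [[0,0,0],0,6]
    - [[0,0,0],0,2]
    - [[0,0,0],0,2]
    - [[0,0,0],0,2]
    - [[0,0,0],0,2]

```text
time: 6.1
tool_pos: [498.1, 105.1, 21.4]
tcp_rot: [-1.571, -0.006, -2.872]
contact_force: [-0.5, 1.1, -0.4]
grip_width: 46.1
```

Call:
apply_moves:
  rows:
    - [[0,0,0],0,2]
    - [[0,0,0],0,2]
    - [[0,0,0],0,2]

```text
time: 6.48
tool_pos: [498.0, 105.2, 21.4]
tcp_rot: [-1.571, -0.006, -2.872]
contact_force: [-0.7, 0.8, 0.2]
grip_width: 41.5
```

Call:
apply_moves:
  rows:
    - [[0,-3,0],0,2]
    - [[0,-8,0],0,2]
    - [[0,-8,0],0,2]

```text
time: 6.85
tool_pos: [500.8, 105.4, 104.5]
tcp_rot: [-1.57, 0.001, -2.872]
contact_force: [0.4, -0.8, -2.8]
grip_width: 42.1
```

```bash
python3 - <<'E'
from h import *
from plant import bot
plan(bot.get_obs(),[548.2,314.5,110],-147.9)
E
```

```text
t 6.85 pos [500.8 105.4 104.5] yaw -164.54 F [ 0.4 -0.8 -2.8] w 42.1
shift cm [-10.14  -0.56 -18.89] turn -0.29 (deg yaw 16.6 )
```

Block lifted (42.1 mm grip, −2.8 N). Next I'll move over the tray.

Call:
apply_moves:
  rows:
    - [[-2.5,-0.6,-4.7],-0.07,2]
    - [[-5,-0.6,-9.5],-0.15,2]
    - [[-7.5,-0.6,-14],-0.22,2]
    - [[-9.5,-0.6,-17.8],-0.29,2]
    - [[-10.1,-0.6,-18.9],-0.29,2]

```text
time: 7.48
tool_pos: [546.8, 316.5, 108.2]
tcp_rot: [-1.57, -0.002, -2.579]
contact_force: [0.1, 0.1, -3.3]
grip_width: 42.1
```

Call:
apply_moves:
  rows:
    - [[0,0,0],0,2]
    - [[0,0,0],0,2]

```text
time: 7.72
tool_pos: [546.2, 315.2, 107.2]
tcp_rot: [-1.57, -0.004, -2.58]
contact_force: [0.1, -0.4, -3.8]
grip_width: 41.6
```

```bash
python3 - <<'E'
from h import *
from plant import bot,vision
im=vision.capture("wrist"); cv2.imwrite("pics/w4.png",im[:,:,::-1]); np.save("w4.npy",vision.camera_info("wrist"),allow_pickle=True)
plan(bot.get_obs(),[548.2,314.5,110],-147.9)
E
```

```text
t 7.78 pos [546.5 315.1 107.6] yaw -147.85 F [-0.3  0.6 -2.9] w 42.0
shift cm [-0.11 -0.24  0.14] turn 0.001 (deg yaw -0.1 )
```

View pics/w4.png

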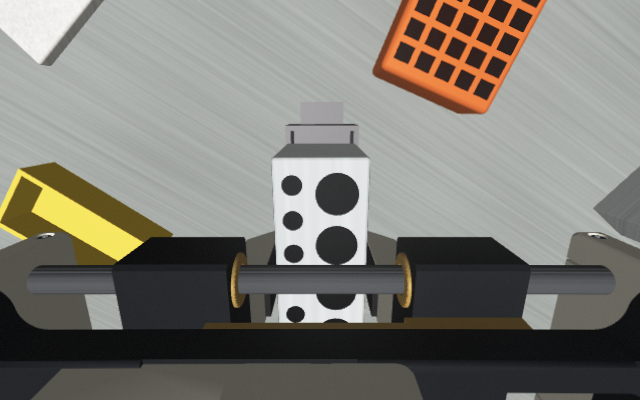

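```bash
python3 - <<'E'
from h import *
np.set_printoptions(precision=1,suppress=True)
W=np.load("w4.npy",allow_pickle=True).item()
im=cv2.imread("pics/w4.png")
cv2.imwrite("pics/w4c.png",cv2.resize(im[90:190,250:400],None,fx=5,fy=5,interpolation=cv2.INTER_CUBIC))
E
```

```text
(no output)
```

View pics/w4c.png

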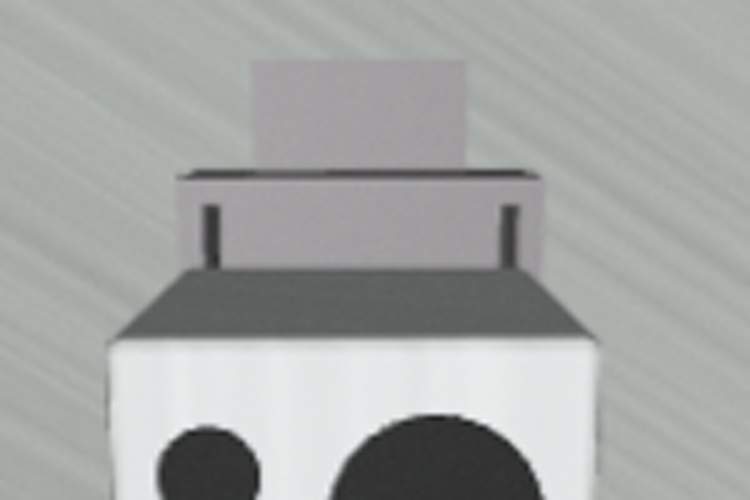

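```bash
python3 - <<'E'
from h import *
np.set_printoptions(precision=1,suppress=True)
W=np.load("w4.npy",allow_pickle=True).item()
f=lambda P:np.array(P)/5+[250-.4,90-.4]
zb=107.6-21.4
yaw=np.radians(32.15); X=np.array([np.cos(yaw),np.sin(yaw)]); Y=np.array([-X[1],X[0]])
p=np.array([546.5,315.1])
for n,P,z in (("rim",[(178,178),(543,178)],34),("tong",[(252,60),(467,60)],5),("btop",[(108,342),(600,342)],zb+60),("bbot",[(190,270),(520,270)],zb)):
    q=on(W,f(P),z)[:,:2]; print(n,q.ravel(),"w",np.linalg.norm(q[0]-q[1]),"rel x,y",(q-p)@X,(q-p)@Y,"mid",((q.mean(0)-p)@Y).round(2), "ang",np.degrees(np.arctan2(*((q[0]-q[1])[::-1])))-90)
E
```

```text
rim [584.7 370.6 614.2 323.5] w 55.54540374580861 rel x,y [61.9 61.8] [ 26.7 -28.9] mid -1.12 ang 32.116733941219195
tong [605.1 371.9 624.2 341.5] w 35.89397506315028 rel x,y [79.8 79.8] [ 16.9 -19. ] mid -1.07 ang 32.12217079873338
btop [580.4 360.8 602.5 325.7] w 41.480222970917936 rel x,y [53.1 53. ] [ 20.6 -20.8] mid -0.1 ang 32.10941985820065
bbot [581.  360.2 602.3 326.2] w 40.069215836068615 rel x,y [53.2 53.1] [ 19.8 -20.3] mid -0.23 ang 32.11291889229986
```

Call:
apply_moves:
  rows:
    - [[-0.18,1,0.1],0,2]
    - [[-0.18,3,0.1],0,2]
    - [[-0.18,4.5,0.1],0,2]
    - [[-0.18,4.5,0.1],0,2]
    - [[-0.18,4.5,0.1],0,2]

```text
time: 8.4
tool_pos: [548.9, 315.1, 63.1]
tcp_rot: [-1.57, -0.002, -2.581]
contact_force: [-0.8, 0.2, -1.5]
grip_width: 41.6
```

```bash
python3 - <<'E'
from h import *
from plant import bot,vision
im=vision.capture("wrist"); cv2.imwrite("pics/w5.png",cv2.resize(im[60:180,230:410,::-1],None,fx=4,fy=4,interpolation=cv2.INTER_CUBIC)); np.save("w5.npy",vision.camera_info("wrist"),allow_pickle=True)
X=np.array([np.cos(.5611),np.sin(.5611)]);Y=np.array([-X[1],X[0]])
t=np.array([546.5,315.1])+1.75*X-.95*Y
plan(bot.get_obs(),[*t,26.4],-147.87)
E
```

```text
t 8.45 pos [549.  315.2  63.4] yaw -147.85 F [ 0.  -0.2 -3. ] w 41.9
shift cm [ 0.04  3.7  -0.03] turn 0.0 (deg yaw -0.0 )
```

View pics/w5.png

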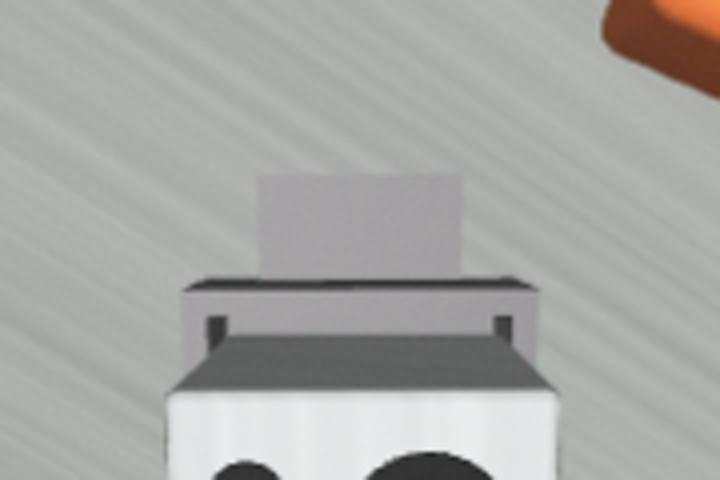

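The block is centred over the pocket: rim middle at column 360, block bottom middle at 363 in the crop. I'll lower it in.

Call:
apply_moves:
  rows:
    - [[0.04,1,-0.03],0,2]
    - [[0.04,2,-0.03],0,2]
    - [[0.04,3,-0.03],0,2]
    - [[0.04,3.6,-0.03],0,2]
    - [[0.04,3.7,-0.03],0,2]

```text
time: 9.07
tool_pos: [548.3, 315.2, 26.3]
tcp_rot: [-1.57, -0.003, -2.581]
contact_force: [-2.8, -1.3, 3.8]
grip_width: 42.1
```

Call:
apply_moves:
  rows:
    - [[0,0.05,0],0,2]
    - [[0,0.05,0],0,2]

```text
time: 9.32
tool_pos: [548.3, 315.2, 26.3]
tcp_rot: [-1.57, -0.002, -2.58]
contact_force: [-2.2, -1.3, 3.9]
grip_width: 41.7
```

Call:
apply_moves:
  rows:
    - [[0,0,0],0,5.5]
    - [[0,0,0],0,5.5]
    - [[0,0,0],0,9.18]
    - [[0,-4,0],0,9.18]
    - [[0,-10,0],0,9.18]

```text
time: 9.95
tool_pos: [547.3, 314.8, 125.3]
tcp_rot: [-1.571, -0.007, -2.581]
contact_force: [1.5, 0.2, 1.2]
grip_width: 80.2
```

Call:
apply_moves:
  rows:
    - [[0,-6,0],0,9.18]
    - [[0,-8,0],0,9.18]

```text
time: 10.2
tool_pos: [549.3, 315.8, 210.1]
tcp_rot: [-1.569, 0.001, -2.581]
contact_force: [-0.2, 0.6, -1.4]
grip_width: 91.6
```

```bash
python3 - <<'E'
from h import *
from plant import bot,vision
im=vision.capture("wrist"); cv2.imwrite("pics/w6.png",im[:,:,::-1]); np.save("w6.npy",vision.camera_info("wrist"),allow_pickle=True)
plan(bot.get_obs(),[548.2,314.5,110],-147.87)
s=vision.capture("scene"); cv2.imwrite("pics/s6.png",cv2.resize(s[150:240,300:450,::-1],None,fx=5,fy=5,interpolation=cv2.INTER_CUBIC))
E
```

```text
t 10.25 pos [549.6 316.  211.1] yaw -147.86 F [ 0.1 -0.3  1.4] w 91.4
shift cm [ 0.22 10.11  0.03] turn 0.0 (deg yaw -0.0 )
```

View pics/w6.png

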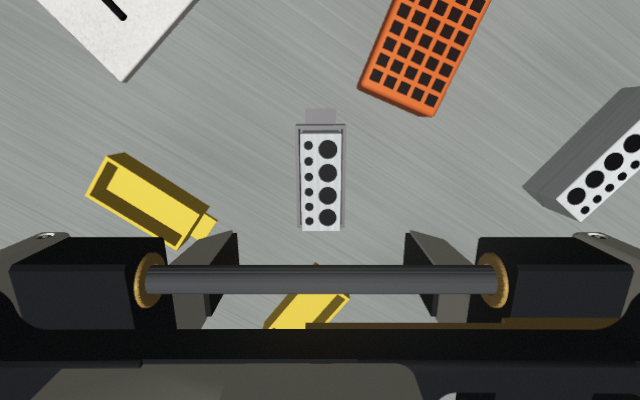

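View pics/s6.png

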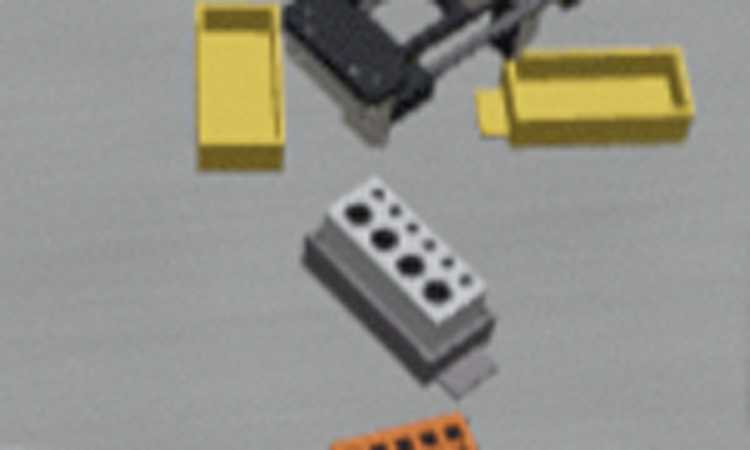

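The block sits in the tray: wrist view (321,180), with only about 31 mm standing above the walls. Next I'll measure the loaded tray for its grasp.

```bash
python3 - <<'E'
from h import *
im=cv2.imread("pics/w6.png")
cv2.imwrite("pics/w6c.png",cv2.resize(im[100:240,180:360],None,fx=4,fy=4,interpolation=cv2.INTER_CUBIC))
E
```

```text
(no output)
```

View pics/w6c.png

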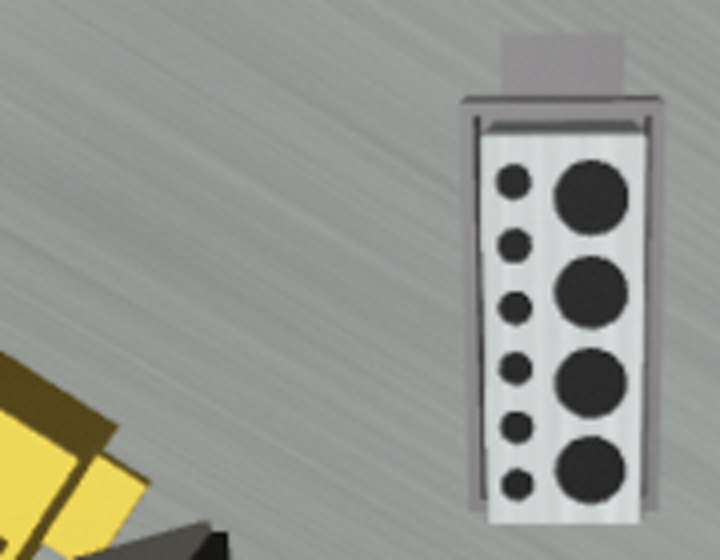

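```bash
python3 - <<'E'
from h import *
np.set_printoptions(precision=1,suppress=True)
W=np.load("w6.npy",allow_pickle=True).item()
f=lambda P:np.array(P)/4+[180-.4,100-.4]
c=rect(on(W,f([(462,102),(664,102),(657,512),(470,512)]),34))
t=on(W,f([(502,33),(625,33)]),5)[:,:2].mean(0); print(t)
a=np.radians(32.1);X=np.array([np.cos(a),np.sin(a)]);Y=np.array([-X[1],X[0]])
print("from tongue",t-77*X)
c=(c+t-77*X)/2
for P,z in (((150,487),5),((118,425),34)):
  q=on(W,f([P]),z)[0,:2]; print("yellow rel tray",(q-c)@X,(q-c)@Y)
b=on(W,f([(482,133),(645,133),(640,524),(490,524)]),65); bc=rect(b); print("block rel tray",(bc-c)@X,(bc-c)@Y)
g=c+25*X; print("grip pt",g)
from plant import bot
plan(bot.get_obs(),[*g,-9],-147.9)
E
```

```text
centre [549.3 315.5] L 118.5 ang 32.17 W 55.2 ang 122.09
[615.1 356.7]
from tongue [549.9 315.7]
yellow rel tray -61.90996614742364 132.06154286740943
yellow rel tray -32.55540540919637 129.50835581762777
centre [550.2 315.8] L 103.9 ang 32.33 W 40.6 ang 122.09
block rel tray 0.5819889141452178 -0.18024448258511436
grip pt [570.7 328.9]
t 10.3 pos [549.1 315.7 208.5] yaw -147.86 F [ 0.6 -0.9 -0.4] w 91.9
shift cm [-2.5 21.8  0. ] turn 0.001 (deg yaw -0.0 )
```

```bash
python3 - <<'E'
from h import *
from plant import bot
a=np.radians(32.1);X=np.array([np.cos(a),np.sin(a)])
g=np.array([549.6,315.6])+20*X; print("grip pt",g)
plan(bot.get_obs(),[*g,10],-147.9)
E
```

```text
grip pt [566.54243843 326.22797159]
t 10.3 pos [549.1 315.7 208.5] yaw -147.86 F [ 0.6 -0.9 -0.4] w 91.9
shift cm [-2.05 19.85  0.02] turn 0.001 (deg yaw -0.0 )
```

Call:
apply_moves:
  rows:
    - [[-2.05,4,0],0,9.18]
    - [[-2.05,9,0],0,9.18]
    - [[-2.05,14,0],0,9.18]
    - [[-2.05,18,0],0,9.18]
    - [[-2.05,19.5,0],0,9.18]

```text
time: 10.92
tool_pos: [563.9, 325.2, 9.0]
tcp_rot: [-1.571, -0.008, -2.581]
contact_force: [0.3, 0.7, 0.2]
grip_width: 91.7
```

```bash
python3 - <<'E'
from h import *
from plant import bot
plan(bot.get_obs(),[566.5,326.2,10],-147.9)
E
```

```text
t 10.93 pos [563.9 325.2   9. ] yaw -147.86 F [0.3 0.7 0.2] w 91.7
shift cm [-0.27 -0.1   0.06] turn 0.001 (deg yaw -0.0 )
```

Call:
apply_moves:
  rows:
    - [[-0.25,-0.15,0.05],0,7]
    - [[-0.25,-0.15,0.05],0,3]
    - [[-0.25,-0.15,0.05],0,3]
    - [[-0.25,-0.15,0.05],0,3]
    - [[-0.25,-0.15,0.05],0,3]

```text
time: 11.55
tool_pos: [566.8, 326.5, 11.7]
tcp_rot: [-1.571, -0.006, -2.581]
contact_force: [-1.7, 0.2, 5.1]
grip_width: 55.4
```

Call:
apply_moves:
  rows:
    - [[0,0,0],0,3]
    - [[0,0,0],0,3]

```text
time: 11.8
tool_pos: [566.8, 326.6, 11.8]
tcp_rot: [-1.571, -0.006, -2.581]
contact_force: [-1.2, -0.6, 0.8]
grip_width: 55.8
```

Call:
apply_moves:
  rows:
    - [[0,-1,0],0,3]
    - [[0,-2,0],0,3]
    - [[0,-3,0],0,3]
    - [[0,-3,0],0,3]
    - [[0,-3,0],0,3]

```text
time: 12.42
tool_pos: [566.7, 326.5, 41.6]
tcp_rot: [-1.571, -0.006, -2.581]
contact_force: [0.5, -0.3, -4.3]
grip_width: 55.7
```

```bash
python3 - <<'E'
from h import *
from plant import bot,vision
im=vision.capture("wrist"); cv2.imwrite("pics/w7.png",im[:,:,::-1]); np.save("w7.npy",vision.camera_info("wrist"),allow_pickle=True)
s=vision.capture("scene"); cv2.imwrite("pics/s7.png",cv2.resize(s[150:240,300:450,::-1],None,fx=5,fy=5,interpolation=cv2.INTER_CUBIC))
plan(bot.get_obs(),[548.2,314.5,110],-147.87)
E
```

```text
t 12.53 pos [566.6 326.5  41.3] yaw -147.86 F [ 0.4 -1.1 -4.7] w 55.9
shift cm [ 2.24 -6.86  0.03] turn 0.0 (deg yaw -0.0 )
```

View pics/w7.png

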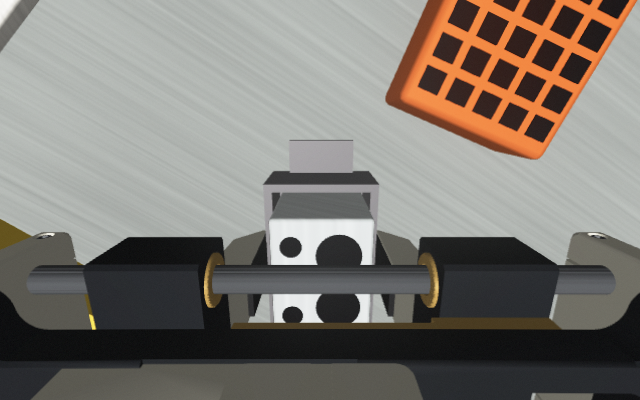

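View pics/s7.png

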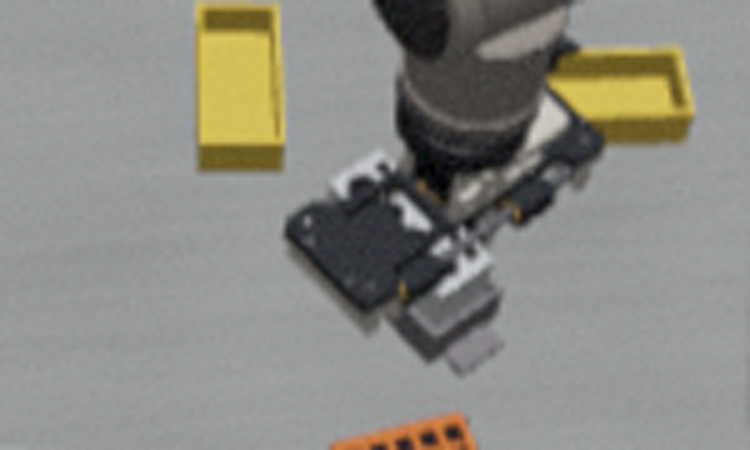

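```bash
python3 - <<'E'
from h import *
np.set_printoptions(precision=1,suppress=True)
W=np.load("w7.npy",allow_pickle=True).item()
im=cv2.imread("pics/w7.png")
p=np.array([566.6,326.5]);a=np.radians(32.14);X=np.array([np.cos(a),np.sin(a)])
for n,P,w,z in (("rim",[(264,185),(379,185)],56,63.5),("tong",[(289.5,140),(353,140)],36,34.5)):
  for zz in (z-5,z,z+5,z+10):
    q=on(W,P,zz)[:,:2]; print(n,zz,np.linalg.norm(q[0]-q[1]),((q-p)@X).mean())
E
```

```text
rim 58.5 57.74472413904053 36.447990757320845
rim 63.5 55.846666642118755 37.632874183286006
rim 68.5 53.94860914519686 38.81775760925116
rim 73.5 52.05055164827503 40.00264103521637
tong 29.5 36.47133369708286 56.108766157159906
tong 34.5 35.4644797766896 56.561157724107574
tong 39.5 34.45762585629633 57.01354929105526
tong 44.5 33.45077193590302 57.46594085800295
```

The loaded tray is held level: rim and tongue widths match level heights within about 1°. Now I'll carry it to the reader, turning the tongue downhill.

```bash
python3 - <<'E'
from h import *
from plant import bot
plan(bot.get_obs(),[475,-202,215],9)
E
```

```text
t 12.53 pos [566.6 326.5  41.3] yaw -147.86 F [ 0.4 -1.1 -4.7] w 55.9
shift cm [ 35.99 -17.12  39.88] turn -2.738 (deg yaw 156.9 )
```

Call:
apply_moves:
  rows:
    - [[0,-5,0],0,3]
    - [[2,-11,2],-0.1,3]
    - [[5,-16,5.5],-0.26,3]
    - [[9,-17.2,10],-0.44,3]
    - [[13,-17.2,14],-0.62,3]

```text
time: 13.15
tool_pos: [532.8, 139.8, 215.7]
tcp_rot: [-1.572, -0.004, -1.959]
contact_force: [1.0, -1.0, -4.4]
grip_width: 55.8
```

```bash
python3 - <<'E'
from h import *
from plant import bot
plan(bot.get_obs(),[475,-202,215],9)
E
```

```text
t 13.15 pos [532.8 139.8 215.7] yaw -112.24 F [ 1.  -1.  -4.4] w 55.8
shift cm [33.83  0.21  7.58] turn -2.116 (deg yaw 121.2 )
```

Call:
apply_moves:
  rows:
    - [[4,0,0.9],-0.18,3]
    - [[8,0,1.8],-0.36,3]
    - [[12,0,2.7],-0.54,3]
    - [[16,0,3.6],-0.72,3]
    - [[20,0,4.5],-0.9,3]

```text
time: 13.78
tool_pos: [498.2, -63.5, 216.3]
tcp_rot: [-1.575, -0.001, -1.053]
contact_force: [0.2, -0.0, -3.6]
grip_width: 55.6
```

```bash
python3 - <<'E'
from h import *
from plant import bot
plan(bot.get_obs(),[475,-202,215],9)
E
```

```text
t 13.78 pos [498.2 -63.5 216.3] yaw -60.33 F [ 0.2 -0.  -3.6] w 55.6
shift cm [10.89  0.18 -8.87] turn -1.21 (deg yaw 69.3 )
```

Call:
apply_moves:
  rows:
    - [[2.8,0.1,-2],-0.18,3]
    - [[5.5,0.1,-4],-0.36,3]
    - [[8.2,0.2,-6.2],-0.54,3]
    - [[10.9,0.2,-8.9],-0.72,3]
    - [[10.9,0.2,-8.9],-0.9,3]

```text
time: 14.4
tool_pos: [473.8, -204.5, 214.4]
tcp_rot: [-1.575, 0.003, -0.15]
contact_force: [-0.5, 0.3, -4.3]
grip_width: 55.6
```

Call:
apply_moves:
  rows:
    - [[0,0,0],-0.16,3]
    - [[0,0,0],-0.31,3]
    - [[0,0,0],-0.31,3]

```text
time: 14.78
tool_pos: [473.5, -204.5, 214.1]
tcp_rot: [-1.573, 0.005, 0.158]
contact_force: [-0.4, -0.6, -5.0]
grip_width: 56.0
```

```bash
python3 - <<'E'
from h import *
from plant import bot,vision
plan(bot.get_obs(),[475,-202,215],9)
im=vision.capture("wrist"); cv2.imwrite("pics/w8.png",im[:,:,::-1]); np.save("w8.npy",vision.camera_info("wrist"),allow_pickle=True)
im=vision.capture("top"); cv2.imwrite("pics/t8.png",im[:,:,::-1])
print(bot.get_obs()["joint_positions"])
E
```

```text
t 14.78 pos [ 473.5 -204.5  214.1] yaw 9.06 F [-0.4 -0.6 -5. ] w 56.0
shift cm [ 0.19 -0.09  0.22] turn 0.001 (deg yaw -0.1 )
[-0.55283172  0.328144    1.54878386 -0.00533215  1.26660443 -2.27865134]
```

View pics/w8.png

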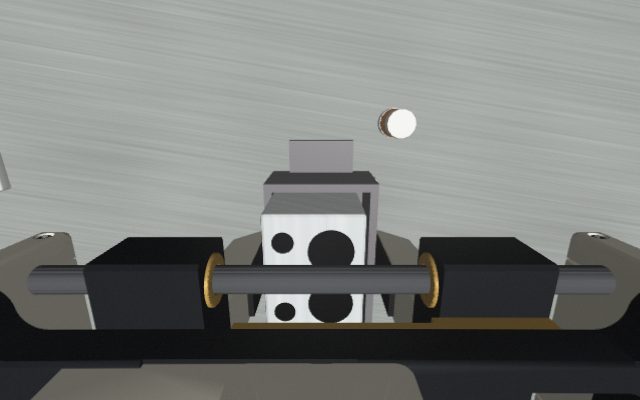

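View pics/t8.png

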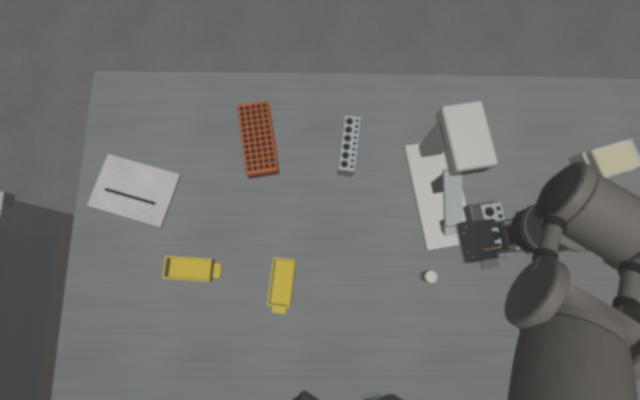

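```bash
python3 - <<'E'
from h import *
im=cv2.imread("pics/top0.png")
cv2.imwrite("pics/c5.png",cv2.resize(im[160:255,420:485],None,fx=9,fy=9,interpolation=cv2.INTER_CUBIC)[:,:])
E
```

```text
(no output)
```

View pics/c5.png

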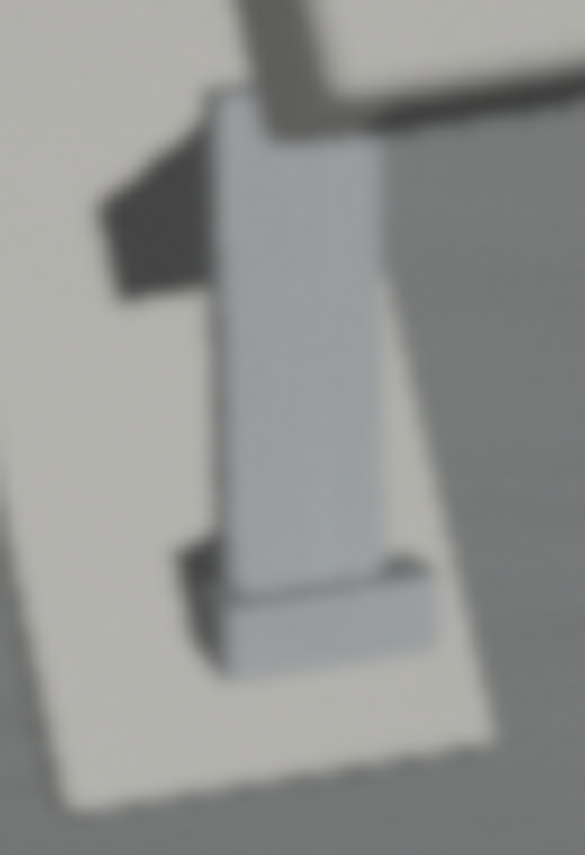

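```bash
python3 - <<'E'
from h import *
from plant import vision
np.set_printoptions(precision=1,suppress=True)
T=vision.camera_info("top")
f=lambda P:np.array(P)/9+[420-.45,160-.45]
c,s=np.cos(np.pi/6),.5
def rp(x,y,n): return np.array([x*c+n*s,y,100-x*s+n*c])
# features: pixel, dock-frame xyz
# dock y: x downhill ~ -X world, z up => y = z cross x  ~ -Y world (right in top image)
F=[((70,808),(110,-65,15)),((497,742),(110,65,15)),((225,600),rp(64,-30,16)),((432,570),rp(64,30,16)),((436,647),rp(87,30,16)),((229,678),rp(87,-30,16)),((210,93),rp(-75,-22,0)),((383,230),None)]
A=[];B=[]
for px,m in F:
    if m is None: continue
    w=on(T,f([px]),m[2])[0,:2]; A.append(m[:2]);B.append(w)
pl=on(T,f([(70,808)]),15)
A.append((-180,-65));B.append(on(T,np.array([[55,195]])/3.5+[390-.4,90-.4],15)[0,:2])
A=np.array(A);B=np.array(B)
a0=A-A.mean(0);b0=B-B.mean(0)
H=a0.T@b0; U,S_,V=np.linalg.svd(H); R=V.T@np.diag([1,np.sign(np.linalg.det(V.T@U.T))])@U.T
t=B.mean(0)-R@A.mean(0)
print("origin",t,"yaw",np.degrees(np.arctan2(R[1,0],R[0,0])))
print((A@R.T+t-B)@R)
E
```

```text
origin [ 584.  -183.5] yaw -170.52237837658433
[[ 0.6 -1.8]
 [-0.5  1.1]
 [ 1.3 -0.5]
 [ 0.4  1.4]
 [ 0.1  0.4]
 [ 0.8 -1. ]
 [ 0.8  1.8]
 [-3.5 -1.5]]
```

```bash
cat >> h.py <<'E'
DO=np.array([584.,-183.5]); DY=-170.5
def dock(G,lat,z):
    a=np.radians(DY); return [*(DO+G*np.array([np.cos(a),np.sin(a)])+lat*np.array([-np.sin(a),np.cos(a)])),z]
E
python3 - <<'E'
from h import *
from plant import bot
plan(bot.get_obs(),dock(50,0,158),DY+180)
E
```

```text
t 14.88 pos [ 473.6 -204.4  214.3] yaw 8.97 F [ 0.2  0.3 -4.4] w 55.7
shift cm [6.25 5.6  0.32] turn -0.009 (deg yaw 0.5 )
```

Call:
apply_moves:
  rows:
    - [[0,3,0.1],-0.009,3]
    - [[1,5.4,0.3],-0.009,3]
    - [[3.5,5.6,0.3],-0.009,3]
    - [[6,5.6,0.3],-0.009,3]
    - [[6.2,5.6,0.3],-0.009,3]

```text
time: 15.5
tool_pos: [535.3, -191.6, 157.6]
tcp_rot: [-1.573, 0.005, 0.165]
contact_force: [0.2, -0.3, -4.5]
grip_width: 55.6
```

```bash
python3 - <<'E'
from h import *
from plant import bot,vision
plan(bot.get_obs(),dock(50,0,158),DY+180)
im=vision.capture("wrist"); cv2.imwrite("pics/w9.png",im[:,:,::-1]); np.save("w9.npy",vision.camera_info("wrist"),allow_pickle=True)
s=vision.capture("scene"); cv2.imwrite("pics/s9.png",cv2.resize(s[150:290,170:290,::-1],None,fx=4,fy=4,interpolation=cv2.INTER_CUBIC))
E
```

```text
t 15.5 pos [ 535.3 -191.6  157.6] yaw 9.44 F [ 0.2 -0.3 -4.5] w 55.6
shift cm [-0.06 -0.04 -0.01] turn -0.001 (deg yaw 0.1 )
```

View pics/w9.png

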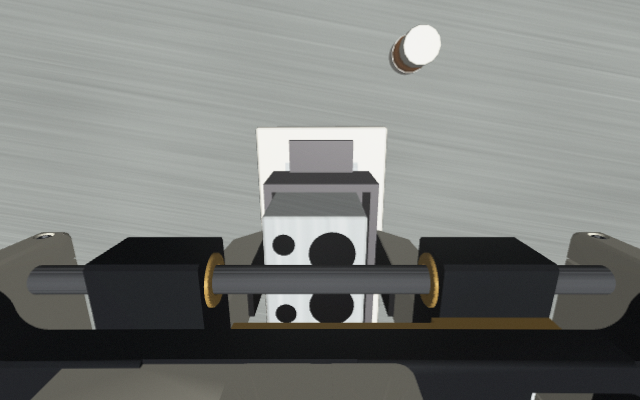

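View pics/s9.png

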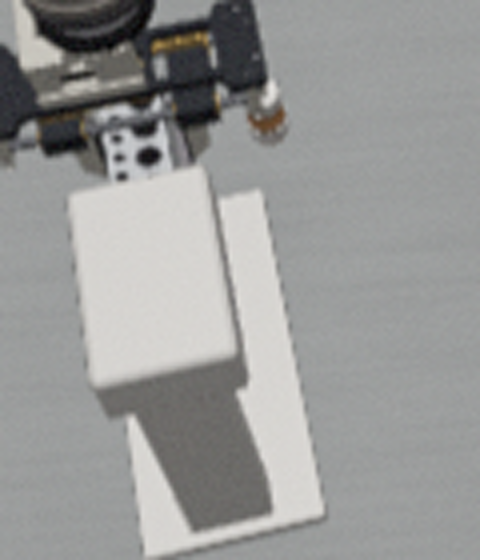

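```bash
python3 - <<'E'
from h import *
np.set_printoptions(precision=1,suppress=True)
W=np.load("w9.npy",allow_pickle=True).item()
im=cv2.imread("pics/w9.png")
cv2.imwrite("pics/w9c.png",cv2.resize(im[115:245,245:400],None,fx=5,fy=4.6,interpolation=cv2.INTER_CUBIC))
a=np.radians(DY);u=np.array([np.cos(a),np.sin(a)]);v=np.array([-u[1],u[0]])
def rel(P,z):
    q=on(W,P,z)[:,:2]-DO; return np.c_[q@u,q@v]
print("plate",rel([(257,128),(386,128)],15))
print("tongue",rel([(289.5,140),(353,140)],157.6-11.8+5), "rim",rel([(264,185),(379,185)],157.6-11.8+34))
E
```

```text
plate [[109.4  63.4]
 [109.2 -63.1]]
tongue [[108.3  18. ]
 [108.3 -17.6]] rim [[ 89.   28. ]
 [ 89.  -27.9]]
```

View pics/w9c.png

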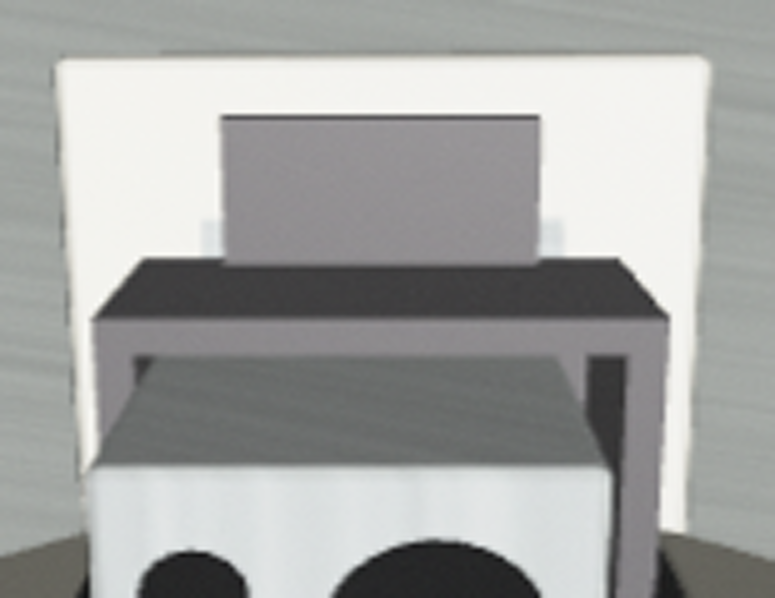

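The wrist view agrees with my dock estimate: plate edge at x = 109.3 mm (expected 110), middle line within 0.2 mm, and the tongue centred. I'll move in under the head at low height.

```bash
python3 - <<'E'
from h import *
from plant import bot
plan(bot.get_obs(),dock(18,0,152.5),DY+180)
E
```

```text
t 15.6 pos [ 533.8 -191.8  157.6] yaw 9.44 F [-0.3 -0.8 -3.8] w 55.3
shift cm [ 3.29  0.49 -0.01] turn -0.001 (deg yaw 0.1 )
```

Call:
apply_moves:
  rows:
    - [[0.3,0.5,0],0,3]
    - [[1.2,0.5,0],0,3]
    - [[2.2,0.5,0],0,3]
    - [[3.1,0.5,0],0,3]
    - [[3.2,0.5,0],0,3]

```text
time: 16.23
tool_pos: [566.1, -186.3, 152.3]
tcp_rot: [-1.573, 0.006, 0.165]
contact_force: [-0.0, -0.7, -4.5]
grip_width: 55.4
```

```bash
python3 - <<'E'
from h import *
from plant import bot,vision
plan(bot.get_obs(),dock(18,0,146),DY+180)
s=vision.capture("top"); cv2.imwrite("pics/t10.png",cv2.resize(s[80:280,400:560,::-1],None,fx=4,fy=3,interpolation=cv2.INTER_CUBIC))
E
```

```text
t 16.23 pos [ 566.1 -186.3  152.3] yaw 9.48 F [-0.  -0.7 -4.5] w 55.4
shift cm [ 0.01  0.63 -0.02] turn -0.0 (deg yaw 0.0 )
```

View pics/t10.png

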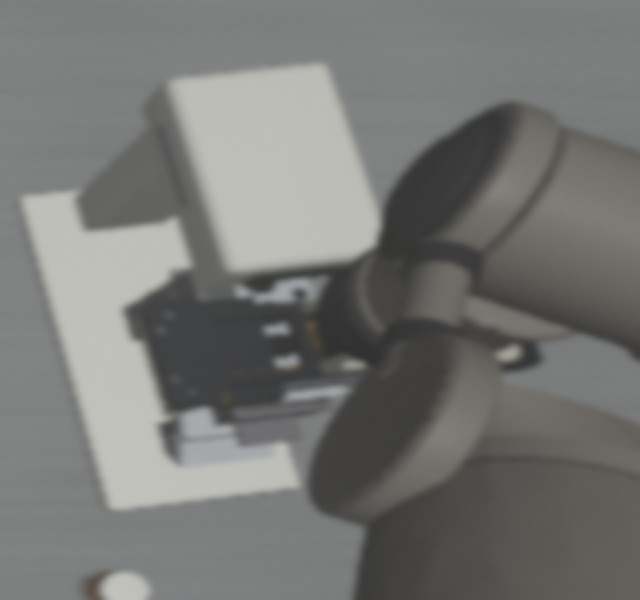

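```bash
python3 - <<'E'
from h import *
from plant import vision
np.set_printoptions(precision=0,suppress=True)
T=vision.camera_info("top");a=np.radians(DY);u=np.array([np.cos(a),np.sin(a)]);v=np.array([-u[1],u[0]])
for px in((385,235),(400,180),(510,100)):
  for z in (250,300,350,400,450):
    q=on(T,[np.array(px)/[4,3]+[400,80]],z)[0,:2]-DO; print(px,z,"dock x,y",q@u,q@v)
E
```

```text
(385, 235) 250 dock x,y -48.31174164540007 49.11528316219701
(385, 235) 300 dock x,y -36.85698958851055 22.132772283395965
(385, 235) 350 dock x,y -25.40223753162104 -4.849738595405138
(385, 235) 400 dock x,y -13.947485474731645 -31.832249474206222
(385, 235) 450 dock x,y -2.492733417842249 -58.81476035300731
(400, 180) 250 dock x,y -86.1987913879935 67.01949439491996
(400, 180) 300 dock x,y -72.23471479814752 38.85115678126501
(400, 180) 350 dock x,y -58.27063820830167 10.682819167610083
(400, 180) 400 dock x,y -44.30656161845581 -17.485518446044846
(400, 180) 450 dock x,y -30.34248502860984 -45.65385605969979
(510, 100) 250 dock x,y -135.690793058046 141.30063696657297
(510, 100) 300 dock x,y -118.44877598934123 108.21253139374815
(510, 100) 350 dock x,y -101.20675892063663 75.12442582092349
(510, 100) 400 dock x,y -83.96474185193193 42.03632024809869
(510, 100) 450 dock x,y -66.72272478322722 8.948214675273999
```

Clear so far, with no contact. Now I'll lower it so the tail edge lands first and pivots the tray in the grip.

Call:
apply_moves:
  rows:
    - [[0,0.3,0],0,3]
    - [[0,0.6,0],0,3]
    - [[0,0.9,0],0,3]
    - [[0,1.2,0],0,3]
    - [[0,1.2,0],0,3]

```text
time: 16.9
tool_pos: [564.0, -186.7, 140.3]
tcp_rot: [-1.572, 0.009, 0.165]
contact_force: [-7.2, -1.5, 1.8]
grip_width: 55.7
```

```bash
python3 - <<'E'
from h import *
from plant import bot,vision
plan(bot.get_obs(),dock(16,0,112),DY+180)
im=vision.capture("wrist"); cv2.imwrite("pics/w11.png",im[:,:,::-1]); np.save("w11.npy",vision.camera_info("wrist"),allow_pickle=True)
E
```

```text
t 16.9 pos [ 564.  -186.7  140.3] yaw 9.45 F [-7.2 -1.5  1.8] w 55.7
shift cm [ 0.45  2.83 -0.01] turn -0.001 (deg yaw 0.0 )
```

View pics/w11.png

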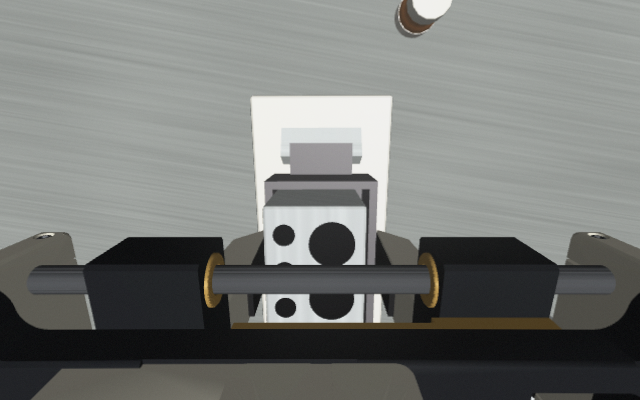

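The tail has touched: 7 N, and the tray is starting to tilt (rim row 185→181). The tongue at (321,158) lines up with the clip at (321,140). I'll keep going down.

Call:
apply_moves:
  rows:
    - [[0.1,0.4,0],0,3]
    - [[0.15,0.8,0],0,3]
    - [[0.2,1.2,0],0,3]
    - [[0.2,1.2,0],0,3]

```text
time: 17.45
tool_pos: [563.3, -186.8, 127.9]
tcp_rot: [-1.571, 0.014, 0.165]
contact_force: [-8.3, -2.0, 0.1]
grip_width: 55.4
```

```bash
python3 - <<'E'
from h import *
from plant import bot,vision
plan(bot.get_obs(),dock(16,0,112),DY+180)
im=vision.capture("wrist"); cv2.imwrite("pics/w12.png",im[:,:,::-1]); np.save("w12.npy",vision.camera_info("wrist"),allow_pickle=True)
E
```

```text
t 17.45 pos [ 563.3 -186.8  127.9] yaw 9.43 F [-8.3 -2.   0.1] w 55.4
shift cm [ 0.51  1.58 -0.01] turn -0.001 (deg yaw 0.1 )
```

View pics/w12.png

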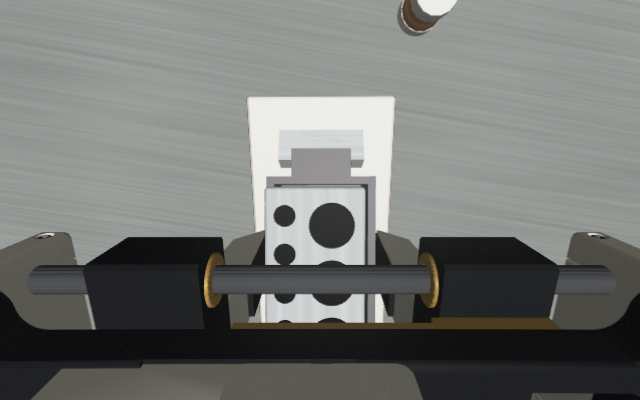

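Call:
apply_moves:
  rows:
    - [[0.3,0.3,0],0,3]
    - [[0.6,0.6,0],0,3]
    - [[0.7,1.0,0],0,3]
    - [[0.7,1.0,0],0,3]

```text
time: 18.0
tool_pos: [569.1, -185.9, 117.6]
tcp_rot: [-1.571, 0.016, 0.164]
contact_force: [-4.2, -0.9, -1.4]
grip_width: 55.8
```

```bash
python3 - <<'E'
from h import *
from plant import bot,vision
plan(bot.get_obs(),dock(16,0,112),DY+180)
im=vision.capture("wrist"); cv2.imwrite("pics/w13.png",im[:,:,::-1]); np.save("w13.npy",vision.camera_info("wrist"),allow_pickle=True)
E
```

```text
t 18.0 pos [ 569.1 -185.9  117.6] yaw 9.41 F [-4.2 -0.9 -1.4] w 55.8
shift cm [-0.08  0.56 -0.01] turn -0.002 (deg yaw 0.1 )
```

View pics/w13.png

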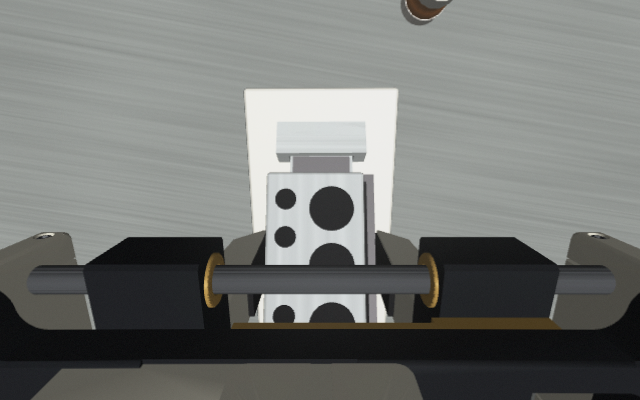

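```bash
python3 - <<'E'
from h import *
from plant import bot
np.set_printoptions(precision=1,suppress=True)
im=cv2.imread("pics/w13.png")
cv2.imwrite("pics/w13c.png",cv2.resize(im[80:200,240:405],None,fx=4.8,fy=4.8,interpolation=cv2.INTER_CUBIC))
W=np.load("w13.npy",allow_pickle=True).item()
c,s=np.cos(np.pi/6),.5
def rw(x,y,n): return dock(x*c+n*s,y,100-x*s+n*c)
for n,P in (("clip top uphill",[rw(64,-30,16),rw(64,30,16)]),("clip under uphill",[rw(64,-22,11),rw(64,22,11)]),("tongue tip if flat d=18, top",[rw(59,-18,5),rw(59,18,5)]),("d=10",[rw(67,-18,5)]),("rim front d18",[rw(41,-28,34),rw(41,28,34)]),("block top d18",[rw(52-18,0,65)])):
  print(n,(proj(W,P)-[240,80])*4.8)
# tilt from pivot height & tail on ramp
o=bot.get_obs();a=np.radians(DY);u=np.array([np.cos(a),np.sin(a)])
G=(o["tool_pos"][:2]-DO)@u; pz=o["tool_pos"][2]+17.9; print("G",G)
for xg in(19.5,):
  for th in range(14,32,2):
    t=np.radians(th); tx=G-(59+xg)*np.cos(t)-29.7*np.sin(t); tz=pz+(59+xg)*np.sin(t)-29.7*np.cos(t)
    print(th,"tail height over ramp",tz-(100-tx*np.tan(np.pi/6)),"tail s",tx/c)
E
```

```text
clip top uphill [[609.6 343.9]
 [173.8 344.8]]
clip under uphill [[547.8 358.7]
 [235.5 359.3]]
tongue tip if flat d=18, top [[516.8 407.7]
 [266.6 408.2]]
d=10 [[515.4 356.2]]
rim front d18 [[621.8 457.4]
 [162.6 458.3]]
block top d18 [[392.6 419.3]]
G 14.835515196979486
14 tail height over ramp -13.683179977318474 tail s -79.11751700998721
16 tail height over ramp -10.936894573174044 tail s -79.45489485787742
18 tail height over ramp -8.123350774879924 tail s -79.67459818569105
20 tail height over ramp -5.2459764521611305 tail s -79.77635931876587
22 tail height over ramp -2.3082772424043583 tail s -79.76005427683631
24 tail height over ramp 0.6861677204211674 tail s -79.62570292508437
26 tail height over ramp 3.733710166387141 tail s -79.3734689499369
28 tail height over ramp 6.830637134461085 tail s -79.00365965963901
30 tail height over ramp 9.973175496177419 tail s -78.5167256098461
```

View pics/w13c.png

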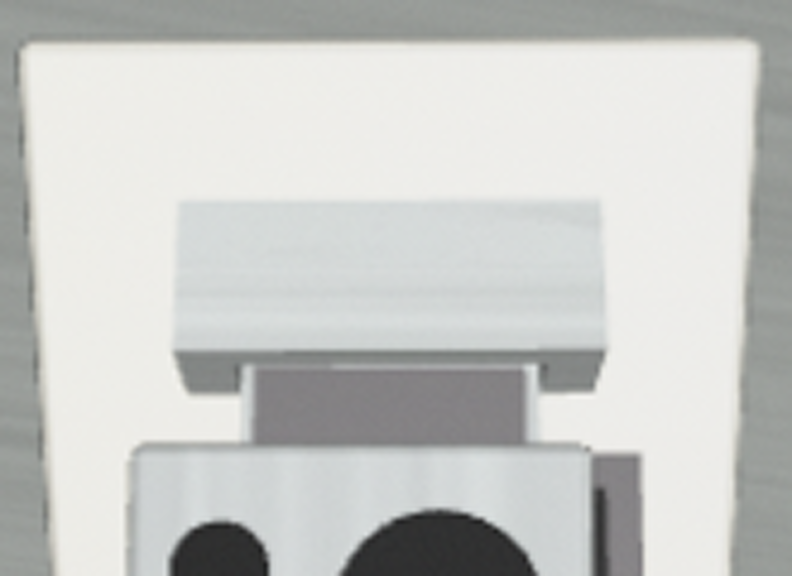

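Call:
apply_moves:
  rows:
    - [[0,0.25,0],0,3]
    - [[0,0.5,0],0,3]
    - [[0,0.65,0],0,3]
    - [[0,0.65,0],0,3]

```text
time: 18.55
tool_pos: [569.8, -186.0, 111.4]
tcp_rot: [-1.572, 0.014, 0.164]
contact_force: [0.3, 0.5, -0.2]
grip_width: 55.5
```

```bash
python3 - <<'E'
from h import *
from plant import bot,vision
plan(bot.get_obs(),dock(15.5,0,112),DY+180)
im=vision.capture("wrist"); cv2.imwrite("pics/w14c.png",cv2.resize(im[80:200,240:405,::-1],None,fx=4.8,fy=4.8,interpolation=cv2.INTER_CUBIC))
E
```

```text
t 18.55 pos [ 569.8 -186.   111.4] yaw 9.42 F [ 0.3  0.5 -0.2] w 55.5
shift cm [-0.11 -0.06  0.01] turn -0.001 (deg yaw 0.1 )
```

View pics/w14c.png

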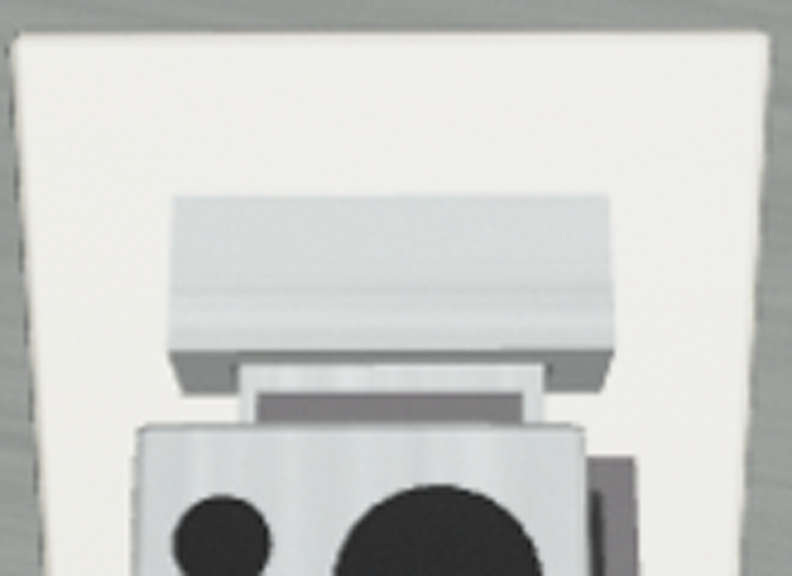

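Call:
apply_moves:
  rows:
    - [[0,0.15,0],0,3]
    - [[0,0.3,0],0,3]
    - [[0,0.4,0],0,3]
    - [[0,0.4,0],0,3]

```text
time: 19.1
tool_pos: [569.8, -186.0, 107.4]
tcp_rot: [-1.572, 0.014, 0.164]
contact_force: [0.0, -0.1, -0.5]
grip_width: 55.6
```

```bash
python3 - <<'E'
from h import *
from plant import bot,vision
plan(bot.get_obs(),dock(15.5,0,112),DY+180)
im=vision.capture("wrist"); cv2.imwrite("pics/w15c.png",cv2.resize(im[80:200,240:405,::-1],None,fx=4.8,fy=4.8,interpolation=cv2.INTER_CUBIC)); np.save("w15.npy",vision.camera_info("wrist"),allow_pickle=True)
W=vision.camera_info("wrist")
c,s=np.cos(np.pi/6),.5
def rw(x,y,n): return dock(x*c+n*s,y,100-x*s+n*c)
for d in (16,18,20,22,24): print(d,((proj(W,[rw(77-d,-18,5),rw(59-d,-28,34),rw(52-d,0,65)])-[240,80])*4.8).round(0).tolist())
E
```

```text
t 19.1 pos [ 569.8 -186.   107.4] yaw 9.41 F [ 0.  -0.1 -0.5] w 55.6
shift cm [-0.11 -0.46  0.01] turn -0.002 (deg yaw 0.1 )
16 [[524.0, 402.0], [636.0, 454.0], [395.0, 413.0]]
18 [[524.0, 416.0], [637.0, 470.0], [395.0, 433.0]]
20 [[525.0, 430.0], [638.0, 487.0], [395.0, 453.0]]
22 [[525.0, 443.0], [639.0, 504.0], [395.0, 473.0]]
24 [[526.0, 457.0], [639.0, 520.0], [395.0, 494.0]]
```

View pics/w15c.png

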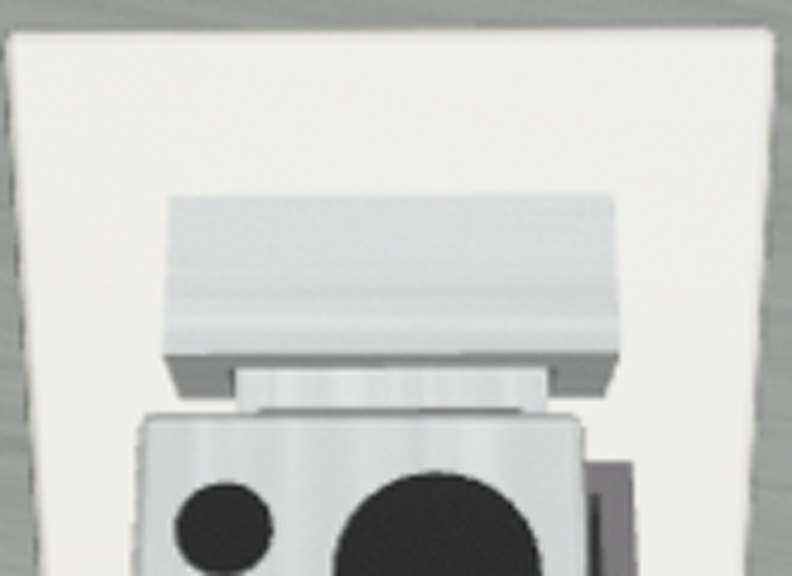

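The tray now lies flat on the ramp, about 17 mm short of home: tongue edge row 408, rim row 462, TCP height as predicted. The tongue lines up with the clip opening. I'll slide it along the slope.

Call:
apply_moves:
  rows:
    - [[-0.26,0.15,0],0,3]
    - [[-0.52,0.3,0],0,3]
    - [[-0.78,0.45,0],0,3]
    - [[-1.04,0.6,0],0,3]
    - [[-1.04,0.6,0],0,3]

```text
time: 19.77
tool_pos: [558.7, -187.8, 101.3]
tcp_rot: [-1.571, 0.016, 0.164]
contact_force: [-2.4, -0.9, -1.1]
grip_width: 55.3
```

```bash
cat > look.py <<'E'
import sys
from h import *
from plant import bot,vision
o=bot.get_obs(); plan(o,dock(15.5,0,112),DY+180)
im=vision.capture("wrist"); W=vision.camera_info("wrist"); cv2.imwrite("pics/%s.png"%sys.argv[1],cv2.resize(im[80:200,240:405,::-1],None,fx=4.8,fy=4.8,interpolation=cv2.INTER_CUBIC))
c,s=np.cos(np.pi/6),.5
def rw(x,y,n): return dock(x*c+n*s,y,100-x*s+n*c)
for d in (0,2,4,6,8): print(d,((proj(W,[rw(77-d,-18,5),rw(59-d,-28,34),rw(52-d,0,65),rw(64,-30,16)])-[240,80])*4.8).round(0).tolist())
E
python3 look.py w16c
```

```text
t 19.77 pos [ 558.7 -187.8  101.3] yaw 9.41 F [-2.4 -0.9 -1.1] w 55.3
shift cm [ 1.   -1.09  0.  ] turn -0.002 (deg yaw 0.1 )
0 [[522.0, 381.0], [634.0, 428.0], [394.0, 381.0], [625.0, 442.0]]
2 [[523.0, 395.0], [634.0, 445.0], [394.0, 401.0], [625.0, 442.0]]
4 [[523.0, 408.0], [635.0, 461.0], [394.0, 421.0], [625.0, 442.0]]
6 [[524.0, 422.0], [636.0, 477.0], [394.0, 441.0], [625.0, 442.0]]
8 [[524.0, 436.0], [637.0, 494.0], [394.0, 461.0], [625.0, 442.0]]
```

View pics/w16c.png

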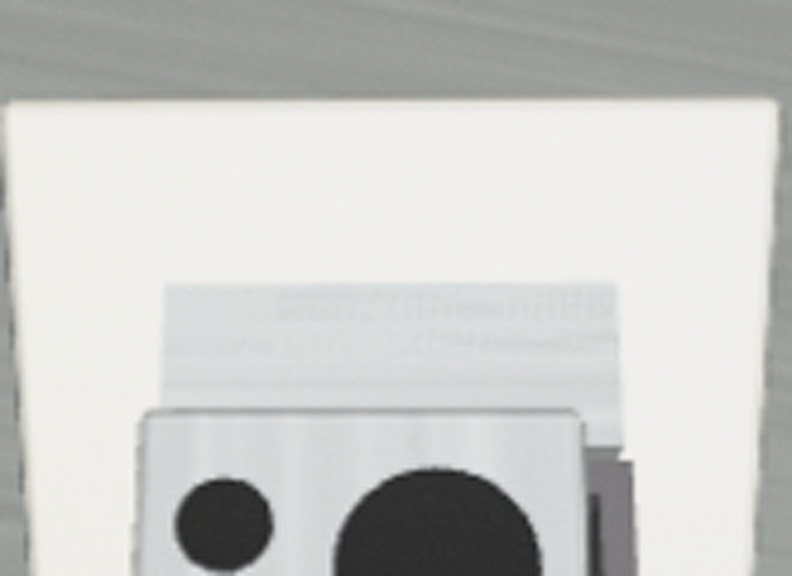

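Call:
apply_moves:
  rows:
    - [[-0.17,0.1,0],0,3]
    - [[-0.35,0.2,0],0,3]
    - [[-0.52,0.3,0],0,3]
    - [[-0.52,0.3,0],0,3]

```text
time: 20.32
tool_pos: [555.7, -188.3, 99.5]
tcp_rot: [-1.572, 0.011, 0.164]
contact_force: [6.4, 3.1, 2.1]
grip_width: 55.9
```

```bash
python3 look.py w17c
```

```text
t 20.32 pos [ 555.7 -188.3   99.5] yaw 9.4 F [6.4 3.1 2.1] w 55.9
shift cm [ 1.3  -1.26  0.01] turn -0.002 (deg yaw 0.1 )
0 [[524.0, 404.0], [636.0, 457.0], [394.0, 418.0], [628.0, 467.0]]
2 [[524.0, 418.0], [637.0, 474.0], [394.0, 438.0], [628.0, 467.0]]
4 [[525.0, 432.0], [637.0, 490.0], [394.0, 458.0], [628.0, 467.0]]
6 [[525.0, 445.0], [638.0, 507.0], [394.0, 479.0], [628.0, 467.0]]
8 [[525.0, 459.0], [639.0, 524.0], [394.0, 499.0], [628.0, 467.0]]
```

View pics/w17c.png

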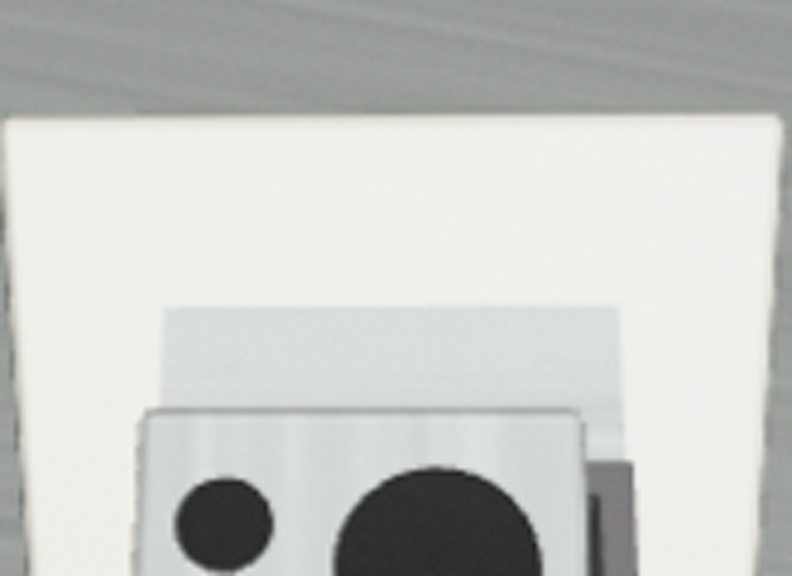

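It hit the stop: 7 N uphill after 3.5 mm, and the rim row gives 0 to 0.5 mm left. I'll give it one firmer nudge, then relax and open.

Call:
apply_moves:
  rows:
    - [[-0.4,0.23,0],0,3]
    - [[-0.6,0.35,0],0,3]
    - [[-0.6,0.35,0],0,3]

```text
time: 20.75
tool_pos: [555.3, -188.5, 99.8]
tcp_rot: [-1.575, -0.003, 0.164]
contact_force: [12.5, 7.9, 11.4]
grip_width: 56.1
```

Call:
apply_moves:
  rows:
    - [[0,0,0],0,3]
    - [[0,0,0],0,6.2]
    - [[0,0,0],0,7]
    - [[0,0,0],0,9.18]
    - [[0,0,0],0,9.18]

```text
time: 21.38
tool_pos: [555.1, -188.7, 99.6]
tcp_rot: [-1.575, -0.002, 0.163]
contact_force: [-0.4, -0.3, 0.2]
grip_width: 85.7
```

```bash
python3 look.py w18c
```

```text
t 21.38 pos [ 555.1 -188.7   99.6] yaw 9.36 F [-0.4 -0.3  0.2] w 85.7
shift cm [ 1.39 -1.24  0.03] turn -0.003 (deg yaw 0.1 )
0 [[526.0, 405.0], [638.0, 463.0], [395.0, 429.0], [630.0, 470.0]]
2 [[527.0, 419.0], [638.0, 479.0], [395.0, 449.0], [630.0, 470.0]]
4 [[527.0, 433.0], [639.0, 496.0], [395.0, 469.0], [630.0, 470.0]]
6 [[527.0, 447.0], [640.0, 512.0], [395.0, 490.0], [630.0, 470.0]]
8 [[528.0, 461.0], [641.0, 529.0], [395.0, 510.0], [630.0, 470.0]]
```

View pics/w18c.png

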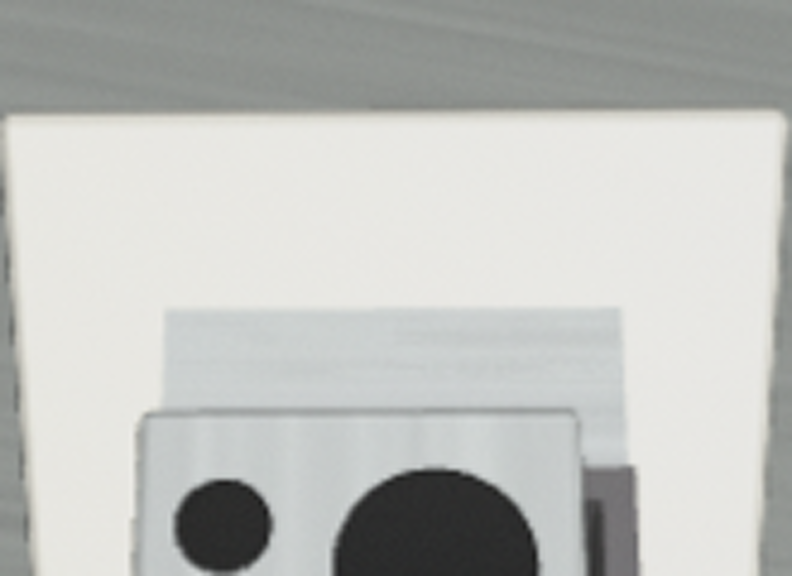

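Call:
apply_moves:
  rows:
    - [[-0.3,-1,0],0,9.18]
    - [[-1,-4,0],0,9.18]
    - [[-3,-9,0],0,9.18]
    - [[-6,-13,0],0,9.18]
    - [[-9,-16,0],0,9.18]

```text
time: 22.05
tool_pos: [465.2, -202.9, 262.0]
tcp_rot: [-1.577, -0.005, 0.164]
contact_force: [-0.2, 0.4, -0.0]
grip_width: 91.6
```

Call:
apply_moves:
  rows:
    - [[0,0,0],0,9.18]
    - [[0,0,0],0,9.18]

```text
time: 22.3
tool_pos: [465.3, -202.8, 262.1]
tcp_rot: [-1.578, -0.005, 0.163]
contact_force: [-1.0, 0.2, -1.0]
grip_width: 91.7
```

```bash
python3 - <<'E'
from h import *
from plant import bot,vision
plan(bot.get_obs(),dock(15.5,0,112),DY+180)
im=vision.capture("wrist"); cv2.imwrite("pics/w19.png",im[:,:,::-1]);np.save("w19.npy",vision.camera_info("wrist"),allow_pickle=True)
E
```

```text
t 22.3 pos [ 465.3 -202.8  262.1] yaw 9.36 F [-1.   0.2 -1. ] w 91.7
shift cm [10.4  15.06  0.07] turn -0.002 (deg yaw 0.1 )
```

View pics/w19.png

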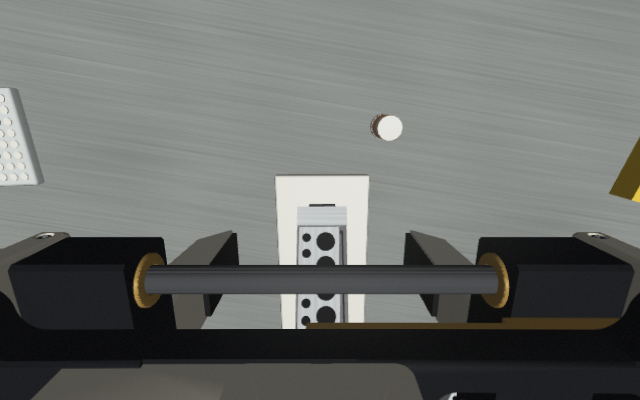

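Call:
apply_moves:
  rows:
    - [[0,-4,0],0,9.18]
    - [[0,-8,0],0,9.18]
    - [[3,-9,0],0,9.18]
    - [[6,-9,0],0,9.18]
    - [[8,-9,0],0,9.18]

```text
time: 22.98
tool_pos: [545.4, -188.4, 349.7]
tcp_rot: [-1.575, -0.002, 0.165]
contact_force: [-1.0, -0.3, -0.4]
grip_width: 91.5
```

Call:
apply_moves:
  rows:
    - [[0,0,0],0,9.18]
    - [[0,0,0],0,9.18]

```text
time: 23.22
tool_pos: [545.1, -188.2, 348.3]
tcp_rot: [-1.573, 0.001, 0.165]
contact_force: [0.5, -0.0, -0.2]
grip_width: 92.1
```

```bash
python3 - <<'E'
from h import *
from plant import bot,vision
plan(bot.get_obs(),dock(15.5,0,112),DY+180)
im=vision.capture("wrist"); W=vision.camera_info("wrist"); cv2.imwrite("pics/w20.png",cv2.resize(im[110:270,230:410,::-1],None,fx=4.4,fy=3.7,interpolation=cv2.INTER_CUBIC))
c,s=np.cos(np.pi/6),.5
def rw(x,y,n): return dock(x*c+n*s,y,100-x*s+n*c)
for d in (0,3,6): print(d,((proj(W,[rw(59-d,-28,34),rw(59-d,28,34),rw(-52-d,21,65),rw(-59-d,28,34),rw(64,-30,16),rw(64,30,16),rw(87,30,16)])-[230,110])*[4.4,3.7]).round(0).tolist())
s=vision.capture("top"); cv2.imwrite("pics/t20.png",s[:,:,::-1])
s=vision.capture("scene"); cv2.imwrite("pics/s20.png",s[:,:,::-1])
E
```

```text
t 23.23 pos [ 545.1 -188.2  348.3] yaw 9.48 F [ 0.5 -0.  -0.2] w 92.1
shift cm [ 2.38 23.63 -0.12] turn -0.0 (deg yaw 0.0 )
0 [[491.0, 137.0], [307.0, 137.0], [318.0, 427.0], [299.0, 463.0], [494.0, 144.0], [304.0, 144.0], [306.0, 88.0]]
3 [[491.0, 144.0], [306.0, 145.0], [318.0, 436.0], [299.0, 472.0], [494.0, 144.0], [304.0, 144.0], [306.0, 88.0]]
6 [[491.0, 152.0], [306.0, 152.0], [317.0, 446.0], [299.0, 481.0], [494.0, 144.0], [304.0, 144.0], [306.0, 88.0]]
```

View pics/w20.png

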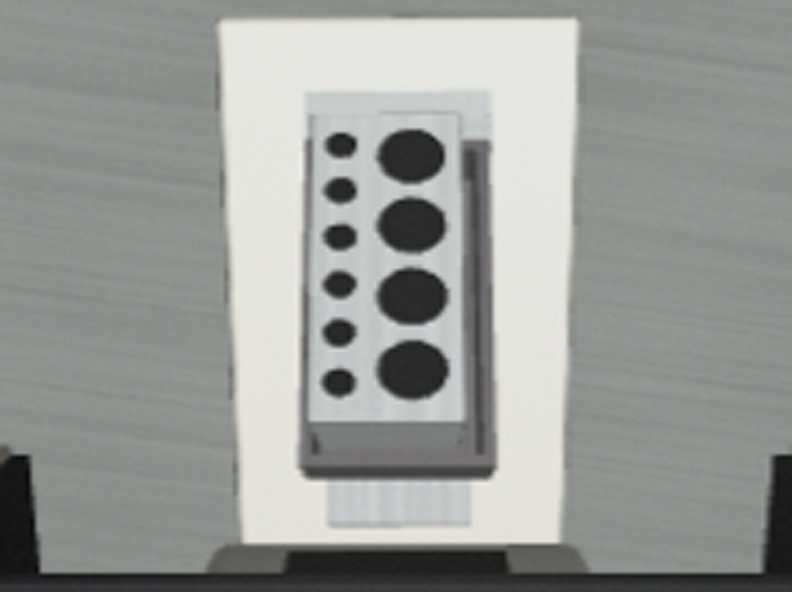

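View pics/s20.png

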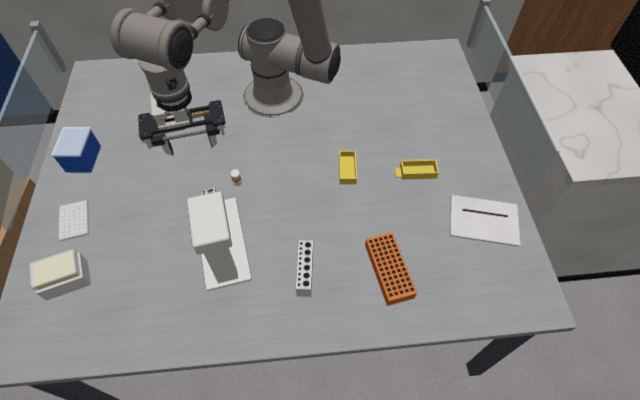

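```bash
python3 - <<'E'
from plant import order
print(order.close_job())
E
```

```text
the job is handed in; nothing more can be done
None
```

The loaded tray is on the reader's ramp with its tongue under the clip, pushed home against the stop and let go. I handed the job in at about 23.3 s of robot time.

- **Block into tray:** I set the short block down on the tray's floor. The height and the rise in upward force matched the floor, and pictures after release showed it seated.
- **Tray to ramp:** I gripped the walls high and carried the loaded tray level. The tail edge landed on the ramp first, so the tray pivoted in the grip until it lay flat about 17 mm short of home.
- **Home against the stop:** I slid it down about 17 mm. It stopped with 7 N against it, and a firmer nudge of about 18 N moved it less than 1 mm further.
- **Last checks:** The wrist picture shows the tray square and flat on the ramp, home within about 1 mm. The tongue is hidden under the clip, so its position is inferred. The block has slid against one side wall of the tray, within its normal play. In the scene view the long block, rack, jar and yellow trays looked unmoved, but I did not measure them.

**What failed or disagreed:**
- **First grasp missed:** It closed on nothing just above the block. The pictures put the fingertips about 14 mm behind the reported TCP, not 14 mm ahead as stated. I corrected for that and the second grasp held.
- **Top-camera dock fit:** The dock position from that camera had errors up to 3.5 mm. The wrist camera then confirmed that estimate to within 1 mm.

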